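# Gauge the centrifuge's tube sleeves

## Robot

A 6-joint arm with a two-finger parallel gripper is mounted at the origin on the work surface. World frame = base frame: x ahead of the robot, y to its left, z up, the work surface at z = 0. Lengths are in m, angles in rad, forces in N, time in s.
With the tool pointing down it reaches from about 0.25 to 0.725 m from the base axis. Payload 4 kg.
Tool frame: the origin (TCP) lies on the centre line of the jaws, within the pads' length; the fingertips stand 22 mm ahead of it and the grasp point (between the pads) lies 3 mm ahead of it (bot.tip_reach is the distance from the TCP to the fingertips, in m); z points along the fingers, y is the line along which they close (so a half turn about z gives the same grasp; the last joint's range is limited). The gripper opens to 85 mm and grips with 20 to 120 N. Pads are 22 mm wide; open, the fingers measure 114 mm over their backs; the gripper's body (76 mm by 85 mm) begins 54 mm behind the grasp point. The pads swing forward as they close: fully open they stand 13 mm farther back than shut.
Start: joints at [1.135, 0.241, 0.005, 1.335, 0, 1.571], TCP at [0.211, 0.453, 0.253] pointing down, gripper open.
Joint ranges: [-2.72, 2.72], [-1.05, 1.87], [-1.09, 1.28], [-1.99, 2.15], [-1.42, 1.44], [-3.14, 3.14]. Speed limits (rad/s): [2.79, 2.79, 3.14, 3.14, 3.14, 3.14].

## Interface

Orientations are given as a unit quaternion [x, y, z, w].
In Python, from workcell import bot gives the robot as it stands. The module is installed in compiled form; this text tells all that it offers.
- The arm moves only by the tool apply_moves, never from a script. Its argument "commands" is a list of rows, each a list of 4 numbers: the shift along the tool's x, y, z scaled (see below), then the turn about the tool's z scaled (see below). In form: [[tx, ty, tz, roll], ...]. A call has exactly 5 rows; each row shifts and turns the commanded pose from where the row before left it, along the tool's axes as they then stand; what a row does not reach is not made up. The controller multiplies each number of a shift by 20 mm and each number of a turn by 60 degrees. A row lasts 1/12 s, in which the tool goes at most 41.7 mm and 7.16 degrees, less where a joint would pass 70% of its speed; a pose out of reach is approached as far as the arm can. A call with a number of a shift or a turn outside -1 to 1 is refused whole. A call with a gripper value outside its range is refused whole. "claw" is the closure, from 0 (fully open) to 1 (shut), set as the call begins (left out, the last holds). The fingers move at their own pace and stop on an object; the grip force is fixed at half the most. Time passes only in rows, so rows that do not move let the fingers close, or fill a call up. It gives the time, the measured TCP pose, the force, the opening and the grip force at its end, in the units of the state.
- bot.get_obs(): the state, without advancing time (a new reading comes with each control period).
- bot.camera(name): name is "side" or "top" or "wrist"; returns a dict with "image" (384x512x3 uint8, blue, green, red), "camera_matrix" (3x3 intrinsics, pixels), "R" (3x3) and "t" (3): a world point X has camera coordinates R X + t. Camera axes: x right, y down, z forward; pixel columns grow to the right and rows downward; lengths in m; the calibration is good to about 2 mm. A picture is of the moment at which its call begins. There is no depth.
- bot.job_done(): hands the job in; it is judged then, once.
The state is a dict: "clock": time; "joint_pos": joint angles; "joint_vel": joint speeds; "tau": joint torques, N m; "eef_pos": TCP position; "tool_rot": TCP orientation; "ft_force": force on the tool from outside, world axes, zero at the start; "ft_torque": the same for the moment, N m; "grip_width": finger opening in m; "grasp_force": force on a finger pad.
Only numpy, scipy, OpenCV 4.12 (cv2) and the standard library are available. Lean on these libraries where they do the work, as an engineer would, in place of code of your own. Each camera call takes 0.05 s, during which the arm holds its last target. There are 200 camera calls.

## Task

Isolate the centrifuge by pulling the orange plug out of its grey box and leaving it in the steel dish, then take the black dust cap off the gauge pin and put it in the dish for the time being. Slide each tube sleeve that is there, one at a time in the order red, yellow, green, blue, down over the gauge pin as far as it goes without forcing it: those whose foot comes down onto the base plate go in the white tray, those that stop short go in the black tray. When all are sorted, put the dust cap back over the pin, fully down on the plate, and leave everything else on the bench where it is.

Things in the scene. Friction and masses are not known exactly. Their poses are not given: they have to be found in the camera images.
- gauge_seat (a point): on the axis of the upright gauge pin, at the top of its base plate, which is also the foot of the pin (20 mm above the bench); z up the pin
- gauge: gauge stand: dark base plate 90 x 90 x 20 mm with an upright steel pin in its middle, 15 mm thick up to 24 mm above the plate, then a 9 mm nose ending in a cone at 42 mm above the plate. Origin: centre of the underside. A sound sleeve goes down until its foot meets the plate; a spoilt one goes over the nose and stops with its foot about 25 mm above the plate
- dust_cap: black dust cap standing over the gauge pin on the base plate: hollow, body 36 mm across and 54 mm tall (24 mm bore, 50 mm deep), foot flange 48 mm across and 5 mm thick, with a knob 22 mm across from 54 to 84 mm above its foot. Origin: centre of the open underside, z up
- isolator: low grey box, 90 x 80 x 50 mm, holding the centrifuge's isolating plug in a square socket in its top. Origin: centre of the underside
- isolator_socket (a point): mouth of the socket, middle of the isolator box's top face (50 mm above the bench)
- plug: orange isolating plug: grip block 30 mm (its x) by 22 mm (its y), 34 mm tall, with a square shaft 16 mm wide and 22 mm long below it. Origin: centre of the grip block's underside, which rests on the box's top when plugged in; z up. Two sprung balls hold the shaft: it pulls straight up with about 10 N
- dish: shallow steel dish, 110 mm (x) by 180 mm (y), 22 mm high, 4 mm walls and floor. Origin: centre of the underside
- pass_tray: white tray, 140 x 140 mm, 25 mm high, 4 mm walls and floor, for sound sleeves. Origin: centre of the underside
- reject_tray: black tray, same size as the white one, for spoilt sleeves. Origin: centre of the underside
- reagent: amber bottle with a white cap, 60 mm across, 130 mm tall; not part of the job. Origin: centre of the underside
- beaker: white cup, 60 mm across, 70 mm tall; not part of the job. Origin: centre of the underside
- stopper: dark rubber stopper, 40 mm across, 35 mm tall, sometimes there; not part of the job. Origin: centre of the underside
- tin: round steel tin, 60 mm across, 22 mm tall, sometimes there; not part of the job. Origin: centre of the underside
- slide_box: green box with a white lid, 100 x 80 x 34 mm; not part of the job. Origin: centre of the underside
- red_a: aluminium tube sleeve, closed top, mouth down: foot flange 46 mm across, 5 mm thick; body 28 mm across; 64 mm tall, the top 18 mm a red cap. Blind bore 46 mm deep, 18 mm wide if sound, 12 mm if spoilt, not visible from outside. Origin: centre of the mouth (underside), z up. red_a and red_b look alike; just one of them is there
- red_b: aluminium tube sleeve, closed top, mouth down: foot flange 46 mm across, 5 mm thick; body 28 mm across; 64 mm tall, the top 18 mm a red cap. Blind bore 46 mm deep, 18 mm wide if sound, 12 mm if spoilt, not visible from outside. Origin: centre of the mouth (underside), z up. red_a and red_b look alike; just one of them is there
- yellow_a: aluminium tube sleeve, closed top, mouth down: foot flange 46 mm across, 5 mm thick; body 28 mm across; 64 mm tall, the top 18 mm a yellow cap. Blind bore 46 mm deep, 18 mm wide if sound, 12 mm if spoilt, not visible from outside. Origin: centre of the mouth (underside), z up. yellow_a and yellow_b look alike; just one of them is there
- yellow_b: aluminium tube sleeve, closed top, mouth down: foot flange 46 mm across, 5 mm thick; body 28 mm across; 64 mm tall, the top 18 mm a yellow cap. Blind bore 46 mm deep, 18 mm wide if sound, 12 mm if spoilt, not visible from outside. Origin: centre of the mouth (underside), z up. yellow_a and yellow_b look alike; just one of them is there
- green_a: aluminium tube sleeve, closed top, mouth down: foot flange 46 mm across, 5 mm thick; body 28 mm across; 64 mm tall, the top 18 mm a green cap. Blind bore 46 mm deep, 18 mm wide if sound, 12 mm if spoilt, not visible from outside. Origin: centre of the mouth (underside), z up. green_a and green_b look alike; one of them is there, or neither
- green_b: aluminium tube sleeve, closed top, mouth down: foot flange 46 mm across, 5 mm thick; body 28 mm across; 64 mm tall, the top 18 mm a green cap. Blind bore 46 mm deep, 18 mm wide if sound, 12 mm if spoilt, not visible from outside. Origin: centre of the mouth (underside), z up. green_a and green_b look alike; one of them is there, or neither
- blue_a: aluminium tube sleeve, closed top, mouth down: foot flange 46 mm across, 5 mm thick; body 28 mm across; 64 mm tall, the top 18 mm a blue cap. Blind bore 46 mm deep, 18 mm wide if sound, 12 mm if spoilt, not visible from outside. Origin: centre of the mouth (underside), z up. blue_a and blue_b look alike; one of them is there, or neither
- blue_b: aluminium tube sleeve, closed top, mouth down: foot flange 46 mm across, 5 mm thick; body 28 mm across; 64 mm tall, the top 18 mm a blue cap. Blind bore 46 mm deep, 18 mm wide if sound, 12 mm if spoilt, not visible from outside. Origin: centre of the mouth (underside), z up. blue_a and blue_b look alike; one of them is there, or neither
Mind the look-alikes: they are no part of the job. Of the things like the plug, leave any that is pink or turquoise; of the rest the smaller one is meant.

How it is judged:
By the outcome, as a careful person would: the job done as asked, in the order asked, and still so for the second after the job is handed in, with the robot touching nothing.
Of red_a, red_b only 1 to 1 are there at a start; the rules pass over those that are not, and their reading is None.
Of yellow_a, yellow_b only 1 to 1 are there at a start; the rules pass over those that are not, and their reading is None.
Of green_a, green_b, stopper only 1 to 1 are there at a start; the rules pass over those that are not, and their reading is None.
Of blue_a, blue_b, tin only 1 to 1 are there at a start; the rules pass over those that are not, and their reading is None.
At some moment in a run one of red_a, red_b, yellow_a, yellow_b, green_a, green_b, blue_a, blue_b may be knocked a few centimetres aside while the robot is not near it.
It also fails if it takes over 210 s, if anything falls off the work surface, if the arm or the gripper's body presses on something with over 40 N, if the wrist force passes 120 N, or if a joint passes its speed limit or range.

## Working session

There is one attempt and no reset: what is moved stays moved. The work goes in short steps, Python scripts to look and compute and a tool call to move; the robot and the scene stay as the last step left them, time stands still between calls to the robot, and variables do not carry over. Pictures are saved under pics/ and viewed, at most 14 in all, crops included, and the job is handed in when it is done.

Besides the shell and the picture viewer there is one more tool, called after "Emit:" by a JSON object that holds its "method" and its "body". apply_moves: Moves the arm, as the interface text tells. Shifts and turns lie within -1 to 1; 1 stands for 20 mm of shift or 60 degrees of turn. Its arguments: {"type":"object","properties":{"commands":{"type":"array","items":{"type":"array","items":{"type":"number","minimum":-1,"maximum":1}}},"claw":{"type":"number"}},"required":["commands"]}

```bash
mkdir -p pics
cat > h.py <<'E'
import numpy as np, cv2
from workcell import bot
def cast(c,u,v,z):
    K,R,t=c["camera_matrix"],np.array(c["R"]),np.array(c["t"])
    o=-R.T@t; d=R.T@np.linalg.solve(K,[u,v,1.]); s=(z-o[2])/d[2]; return o+s*d
def proj(c,X):
    p=np.array(c["camera_matrix"])@(np.array(c["R"])@np.array(X)+np.array(c["t"])); return p[:2]/p[2]
E
python3 - <<'E'
from h import *
import pickle
o=bot.get_obs(); print(o["clock"],o["eef_pos"],o["tool_rot"],o["grip_width"])
for n in("top","side"):
    c=bot.camera(n); pickle.dump(c,open(n+".pkl","wb"))
    print(n,-np.array(c["R"]).T@c["t"],c["R"],c["camera_matrix"])
    cv2.imwrite(f"pics/{n}0.png",cv2.resize(c["image"],(800,600),interpolation=cv2.INTER_CUBIC))
E
```

```text
0.0 [0.21080982 0.45275388 0.25241425] [ 2.16157395e-01  9.76357988e-01 -1.00457646e-03 -2.24550195e-04] 0.08567995493392017
top [ 0.3272324  -0.02712879  1.09373197] [[-0.01910014 -0.99975588 -0.01110678]
 [-0.98213709  0.02084112 -0.18700903]
 [ 0.18719486  0.00733649 -0.9822954 ]] [[377.53301131   0.         251.73665682]
 [  0.         377.53301131 191.87905727]
 [  0.           0.           1.        ]]
side [0.38103737 0.7626569  0.6311802 ] [[-9.87791796e-01 -1.55777314e-01  8.92309872e-04]
 [-9.01175829e-02  5.66749113e-01 -8.18947046e-01]
 [ 1.27067655e-01 -8.09029586e-01 -5.73868399e-01]] [[351.97262205   0.         255.84639043]
 [  0.         351.97262205 183.41024669]
 [  0.           0.           1.        ]]
```

View pics/top0.png

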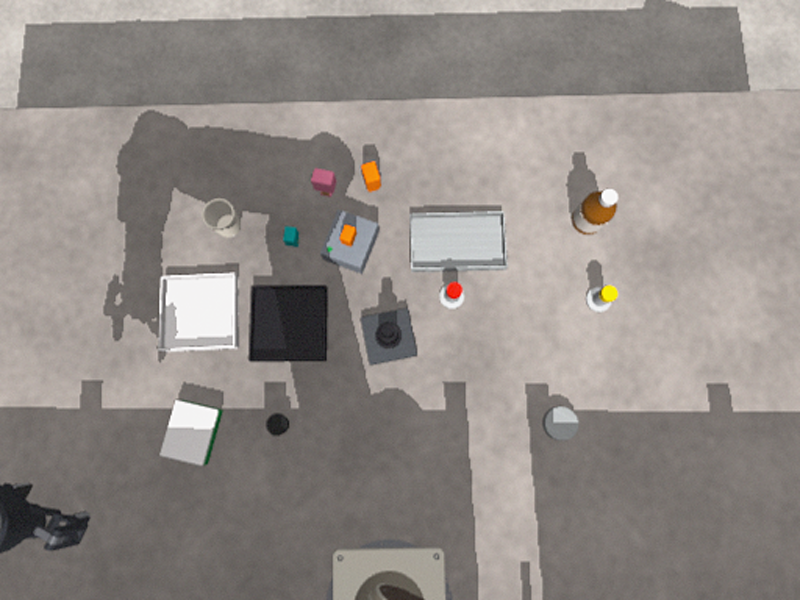

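View pics/side0.png

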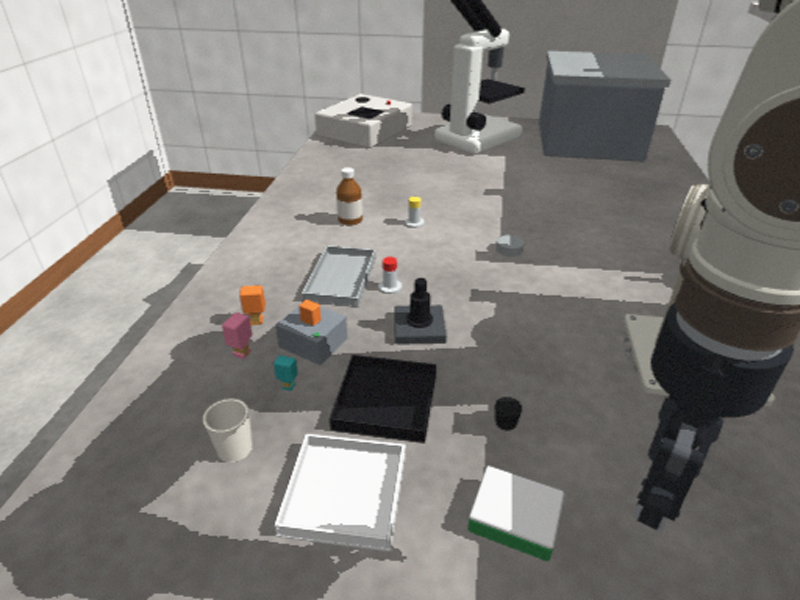

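Candidates for the plug (top view, 800x600): orange in the grey box (348,235), larger orange loose (371,176), pink (322,181), turquoise (291,236). By description I choose the one in the box. A stopper (277,424) and a tin (561,423) are there, so there are only two sleeves: red (452,293) and yellow (602,296).

```bash
cat > m.py <<'E'
from h import *
import pickle
T=pickle.load(open("top.pkl","rb"));S=pickle.load(open("side.pkl","rb"))
def blobs(c,lo,hi,amin=15):
    h=cv2.cvtColor(c["image"],cv2.COLOR_BGR2HSV); m=cv2.inRange(h,lo,hi)
    n,l,s,ce=cv2.connectedComponentsWithStats(m)
    return [(s[i][4],ce[i],l==i) for i in range(1,n) if s[i][4]>=amin]
def tri(p,q):
    A=[];b=[]
    for c,(u,v) in((T,p),(S,q)):
        o=cast(c,u,v,0);d=cast(c,u,v,.1)-o;d/=np.linalg.norm(d);P=np.eye(3)-np.outer(d,d);A.append(P);b.append(P@o)
    return np.linalg.lstsq(np.vstack(A),np.hstack(b),rcond=None)[0]
E
python3 - <<'E'
from m import *
rng={"orange":((8,180,150),(17,255,255)),"red":((0,200,120),(5,255,255)),"yel":((24,180,120),(32,255,255))}
for k,(lo,hi) in rng.items():
    for n,c in(("T",T),("S",S)):
        for a,ce,m in blobs(c,lo,hi): 
            r=cv2.minAreaRect(np.argwhere(m)[:,::-1].astype(np.float32)); print(k,n,a,ce.round(1),r, cast(c,*ce,.084 if k=="orange" else .055).round(4))
a=cv2.resize(T["image"][125:240,195:345],None,fx=5.2,fy=5.2,interpolation=cv2.INTER_CUBIC)
cv2.imwrite("pics/c1.png",a[:600])
E
```

```text
orange T 153 [237.  112.2] ((237.50001525878906, 112.5000228881836), (17.708751678466797, 9.486831665039062), 71.56504821777344) [0.7507 0.0177 0.084 ]
orange T 87 [386.4 136.9] ((385.5, 137.0), (8.0, 13.0), 90.0) [ 0.6678 -0.3979  0.084 ]
orange T 93 [222.3 149.8] ((222.5, 149.99998474121094), (8.538147926330566, 11.700427055358887), 18.43494987487793) [0.6405 0.06   0.084 ]
orange S 192 [161.8 190.3] ((161.0, 191.0), (16.0, 14.0), 90.0) [0.742  0.0615 0.084 ]
orange S 94 [199.5 198.1] ((199.64634704589844, 198.1829376220703), (15.148855209350586, 9.214251518249512), 51.34019088745117) [0.6343 0.0785 0.084 ]
red T 70 [290.2 185.5] ((290.0, 185.5), (9.0, 8.0), 90.0) [ 0.5412 -0.1276  0.055 ]
yel T 87 [389.2 187.6] ((389.0, 187.5), (9.0, 10.0), 90.0) [ 0.5291 -0.4038  0.055 ]
```

View pics/c1.png

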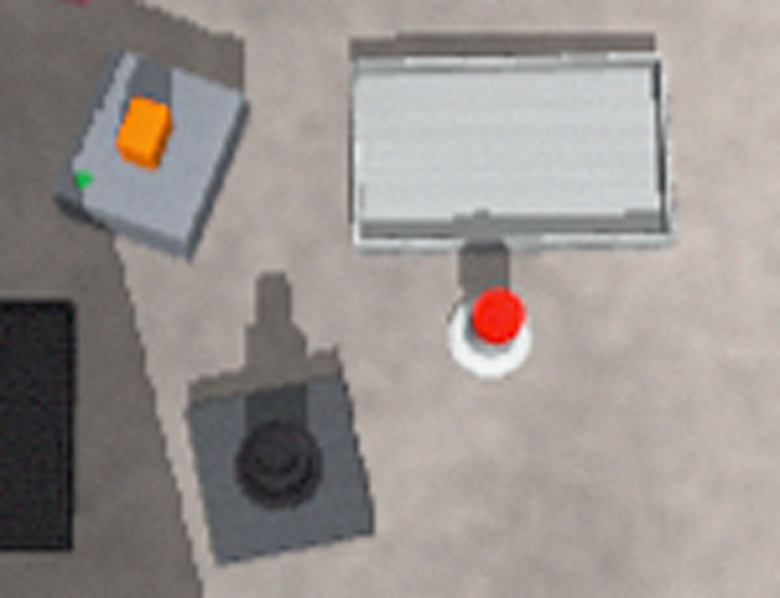

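Crop: the chosen plug sits in the box at crop (145,133) and is clearly smaller than the loose orange one. The cap is at (280,465), the red sleeve's flange at (490,337) and the dish rim spans (352,60)-(672,240).

```bash
cat >> h.py <<'E'
def plan(x,y,z,ya=None):
    "shift in tool units and turn to reach TCP x,y,z with tool y axis at ya deg (mod 180)"
    from scipy.spatial.transform import Rotation as Ro
    o=bot.get_obs(); M=Ro.from_quat(o["tool_rot"]).as_matrix(); p=np.array(o["eef_pos"])
    cur=np.degrees(np.arctan2(M[1,1],M[0,1])); d=M.T@(np.array([x,y,z])-p)/.02
    t=0 if ya is None else -((ya-cur+90)%180-90)
    print("clk",o["clock"],"pos",p.round(4),"yang",round(cur,1),"grip",round(o["grip_width"],4),"| shift",d.round(2),"turn units",round(t/60,3),"q6",round(o["joint_pos"][5],2))
E
python3 - <<'E'
from m import *
cr=lambda u,v,z:cast(T,195+u/5.2,125+v/5.2,z)
p8=lambda u,v,z:cast(T,u*.64,v*.64,z)
def quad(n,f,pts,z):
    P=np.array([f(*p,z)[:2] for p in pts]); r=cv2.minAreaRect(P.astype(np.float32)*1000); print(n,P.mean(0).round(4),[np.round(q,1) for q in r])
quad("dish",cr,[(352,60),(660,55),(672,240),(355,245)],.022)
quad("plate",cr,[(188,410),(342,378),(374,530),(220,562)],.02)
quad("white",p8,[(160,277),(236,273),(238,348),(161,351)],.025)
quad("black",p8,[(250,286),(326,286),(327,360),(250,360)],.025)
a,b=cr(248,95,.05),cr(190,250,.05); print("box edge",np.degrees(np.arctan2(*(b-a)[1::-1])),np.linalg.norm(b-a))
print("capflange",cr(280,465,.0225)); print("redfl",cr(490,337,.003),"yelfl",p8(599,298,.003))
print("plugtop",cr(147,122,.084)); print("tri plug",tri((222.3,149.8),(199.5,198.1)))
for n,lo,hi in(("red",(0,150,100),(6,255,255)),("yel",(22,150,100),(34,255,255))):
    t=blobs(T,lo,hi);s=blobs(S,lo,hi); print(n,[b[1] for b in t],[b[1] for b in s])
    if t and s: print(tri(t[0][1],s[0][1]))
plan(0.63,0.065,0.2,None)
E
```

```text
dish [ 0.6433 -0.1427] [array([ 643.3, -143. ]), array([177.6, 108.7]), np.float64(89.7)]
plate [ 0.4639 -0.0101] [array([463.8, -10. ]), array([86.1, 87.2]), np.float64(10.7)]
white [0.516  0.3401] [array([515.5, 340.5]), array([140.7, 145.6]), np.float64(1.8)]
black [0.4925 0.1745] [array([492.6, 174.9]), array([146.3, 137.3]), np.float64(88.9)]
box edge 159.37708201048974 0.09371365627167588
capflange [ 0.46601231 -0.00962095  0.0225    ]
redfl [ 0.53895241 -0.12935124  0.003     ] yelfl [ 0.53036376 -0.40481825  0.003     ]
plugtop [0.64445583 0.05736176 0.084     ]
tri plug [0.64273453 0.0609812  0.07042812]
red [array([290.23809524, 185.30952381])] [array([249.328125, 168.546875])]
[ 0.54161782 -0.12803529  0.05258519]
yel [array([389.20652174, 187.58695652])] [array([265.14634146, 128.92682927])]
[ 0.52994012 -0.40504525  0.0516776 ]
clk 0.1 pos [0.2108 0.4528 0.2525] yang 65.0 grip 0.0852 | shift [-27.18  -8.73   2.64] turn units 0.0 q6 1.57
```

Emit:
{"method": "apply_moves", "body": {"commands": [[-0.93,-0.29,0,0],[-0.93,-0.29,0,0],[-0.93,-0.29,0,0],[-0.93,-0.29,0,0],[-0.93,-0.29,0,0]], "claw": 0}}

```text
clock: 0.52
eef_pos: [0.2835, 0.3868, 0.2528]
tool_rot: [0.216, 0.976, -0.001, -0.0]
ft_force: [0.8, -0.2, 0.0]
grip_width: 0.0857
grasp_force: 0.0
```

Emit:
{"method": "apply_moves", "body": {"commands": [[-0.93,-0.29,0,0],[-0.93,-0.29,0,0],[-0.93,-0.29,0,0],[-0.93,-0.29,0,0],[-0.93,-0.29,0,0]]}}

```text
clock: 0.93
eef_pos: [0.3556, 0.3212, 0.2529]
tool_rot: [0.216, 0.976, -0.0, -0.0]
ft_force: [1.1, 0.7, -1.0]
grip_width: 0.0851
grasp_force: 0.0
```

Emit:
{"method": "apply_moves", "body": {"commands": [[-0.93,-0.29,0,0],[-0.93,-0.29,0,0],[-0.93,-0.29,0,0],[-0.93,-0.29,0,0],[-0.93,-0.29,0,0]]}}

```text
clock: 1.35
eef_pos: [0.4276, 0.2557, 0.2528]
tool_rot: [0.216, 0.976, -0.0, -0.0]
ft_force: [0.4, -0.2, -0.9]
grip_width: 0.0858
grasp_force: 0.0
```

Emit:
{"method": "apply_moves", "body": {"commands": [[-0.93,-0.29,0,0],[-0.93,-0.29,0,0],[-0.93,-0.29,0,0],[-0.93,-0.29,0,0],[-0.93,-0.29,0,0]]}}

```text
clock: 1.77
eef_pos: [0.4997, 0.1902, 0.2527]
tool_rot: [0.216, 0.976, -0.0, -0.001]
ft_force: [0.1, -1.0, 1.1]
grip_width: 0.0851
grasp_force: 0.0
```

Emit:
{"method": "apply_moves", "body": {"commands": [[-0.93,-0.29,0,0],[-0.93,-0.29,0,0],[-0.93,-0.29,0,0],[-0.93,-0.29,0,0],[-0.93,-0.29,0,0]]}}

```text
clock: 2.18
eef_pos: [0.5717, 0.1247, 0.2526]
tool_rot: [0.216, 0.976, -0.0, -0.001]
ft_force: [-0.7, 0.4, -1.0]
grip_width: 0.0853
grasp_force: 0.0
```

Emit:
{"method": "apply_moves", "body": {"commands": [[-0.93,-0.29,0.5,0],[-0.93,-0.29,0.5,0],[-0.93,-0.29,0.5,0],[-0.93,-0.29,0.5,0],[-0.93,-0.29,0.5,-0.067]]}}

```text
clock: 2.6
eef_pos: [0.6437, 0.0592, 0.202]
tool_rot: [0.181, 0.983, -0.0, -0.001]
ft_force: [-0.3, 0.3, -0.6]
grip_width: 0.0856
grasp_force: 0.0
```

Run:
```python
from h import *
import pickle
c=bot.camera("wrist"); pickle.dump(c,open("w1.pkl","wb"))
plan(.643,.059,.077,69.4)
print(-np.array(c["R"]).T@c["t"])
cv2.imwrite("pics/w1.png",c["image"])
```

```text
clk 2.65 pos [0.6451 0.0563 0.1991] yang 69.2 grip 0.0854 | shift [0.13 0.11 6.1 ] turn units -0.004 q6 0.45
[0.58119245 0.08291678 0.32213119]
```

View pics/w1.png

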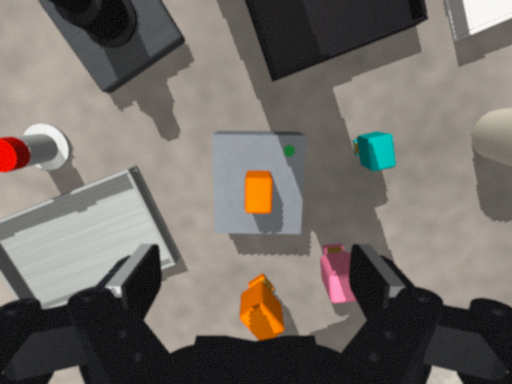

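Wrist view: the plug is at (258,192), square to the tool. The loose orange block is at (262,308) and the pink one at (338,275), near the lower fingers in the image.

Run:
```python
from h import *
import pickle
c=pickle.load(open("w1.pkl","rb"));im=c["image"]
print(im[165:218:2,258].tolist()); print(im[185,240:278:2].tolist())
for q in((245.5,171),(271.5,171),(271.5,208),(245.5,208)): print(q,cast(c,*q,.084).round(4))
for q in((214,132),(303,132),(302,233),(214,233)): print(q,cast(c,*q,.05).round(4))
```

```text
[[160, 157, 150], [161, 158, 151], [142, 147, 163], [39, 105, 202], [0, 98, 209], [0, 97, 208], [0, 114, 229], [0, 136, 251], [0, 141, 251], [0, 140, 251], [0, 144, 251], [0, 144, 252], [0, 140, 251], [0, 144, 252], [0, 144, 252], [0, 142, 251], [0, 144, 252], [0, 142, 252], [0, 142, 251], [0, 144, 252], [0, 144, 251], [0, 145, 251], [0, 143, 251], [0, 132, 246], [65, 102, 175], [100, 97, 96], [103, 101, 95]]
[[164, 158, 152], [164, 159, 153], [122, 138, 175], [0, 129, 245], [0, 142, 251], [0, 144, 252], [0, 142, 252], [0, 142, 252], [0, 140, 251], [0, 144, 251], [0, 142, 252], [0, 140, 251], [0, 136, 250], [0, 140, 251], [0, 138, 250], [0, 115, 232], [55, 85, 150], [100, 99, 97], [143, 139, 133]]
(245.5, 171) [0.622  0.0595 0.084 ]
(271.5, 171) [0.6291 0.0781 0.084 ]
(271.5, 208) [0.657  0.0678 0.084 ]
(245.5, 208) [0.6497 0.0486 0.084 ]
(214, 132) [0.587  0.0434 0.05  ]
(303, 132) [0.6139 0.1138 0.05  ]
(302, 233) [0.7006 0.0837 0.05  ]
(214, 233) [0.6716 0.0077 0.05  ]
```

Emit:
{"method": "apply_moves", "body": {"commands": [[0.08,0.12,0.5,0],[0.08,0.11,0.5,0],[0,0,0.7,0],[0,0,0.7,0],[0,0,0.7,0]]}}

```text
clock: 3.07
eef_pos: [0.641, 0.0669, 0.1403]
tool_rot: [0.181, 0.983, 0.0, -0.0]
ft_force: [-0.1, 0.4, 0.2]
grip_width: 0.0854
grasp_force: 0.0
```

Emit:
{"method": "apply_moves", "body": {"commands": [[0,0,0.7,0],[0,0,0.7,0],[0,0,0.7,0],[0,0,0.7,0],[0,0,0.2,0]]}}

```text
clock: 3.48
eef_pos: [0.6393, 0.0666, 0.0783]
tool_rot: [0.181, 0.983, -0.001, -0.003]
ft_force: [-0.7, 0.0, -0.9]
grip_width: 0.0851
grasp_force: 0.0
```

Run:
```python
from h import *
c=bot.camera("wrist"); cv2.imwrite("pics/w2.png",c["image"])
plan(.6438,.0618,.077,68.7)
```

```text
clk 3.5333 pos [0.6395 0.0665 0.0785] yang 69.1 grip 0.0855 | shift [-0.29 -0.14  0.08] turn units 0.007 q6 0.47
```

View pics/w2.png

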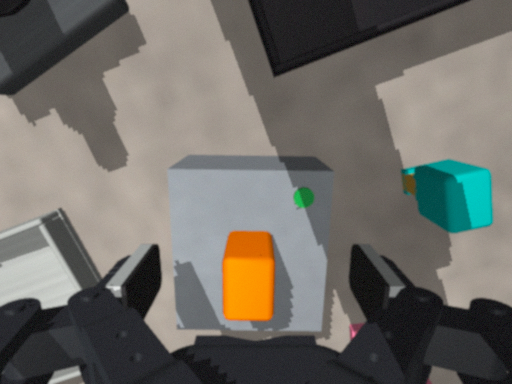

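The plug is between the fingers at (248,275), about 3 mm off their midline near column 255. I correct that and then close.

Emit:
{"method": "apply_moves", "body": {"commands": [[-0.15,-0.07,0.08,0],[-0.14,-0.07,0,0],[0,0,0,0],[0,0,0,0],[0,0,0,0]]}}

```text
clock: 3.95
eef_pos: [0.6471, 0.0606, 0.0805]
tool_rot: [0.182, 0.983, 0.0, 0.001]
ft_force: [0.3, -1.1, -0.7]
grip_width: 0.0859
grasp_force: 0.0
```

Emit:
{"method": "apply_moves", "body": {"commands": [[0,0,0,0],[0,0,0,0],[0,0,0,0],[0,0,0,0],[0,0,0,0]], "claw": 1}}

```text
clock: 4.37
eef_pos: [0.6465, 0.0607, 0.0797]
tool_rot: [0.182, 0.983, -0.0, -0.0]
ft_force: [-0.2, 0.1, -0.2]
grip_width: 0.0255
grasp_force: 0.0
```

Emit:
{"method": "apply_moves", "body": {"commands": [[0,0,0,0],[0,0,0,0],[0,0,0,0],[0,0,0,0],[0,0,0,0]]}}

```text
clock: 4.78
eef_pos: [0.6467, 0.0608, 0.0799]
tool_rot: [0.182, 0.983, 0.0, 0.0]
ft_force: [-0.4, 0.6, 2.0]
grip_width: 0.0209
grasp_force: 58.8
```

Emit:
{"method": "apply_moves", "body": {"commands": [[0,0,0,0],[0,0,0,0],[0,0,0,0],[0,0,0,0],[0,0,0,0]]}}

```text
clock: 5.2
eef_pos: [0.6467, 0.0608, 0.0799]
tool_rot: [0.182, 0.983, 0.0, 0.0]
ft_force: [0.3, 0.0, 2.3]
grip_width: 0.0212
grasp_force: 58.8
```

Emit:
{"method": "apply_moves", "body": {"commands": [[0,0,-0.3,0],[0,0,-0.3,0],[0,0,-0.4,0],[0,0,-0.4,0],[0,0,-0.4,0]]}}

```text
clock: 5.62
eef_pos: [0.6467, 0.0608, 0.117]
tool_rot: [0.182, 0.983, 0.0, 0.0]
ft_force: [-0.3, -0.8, 0.0]
grip_width: 0.0212
grasp_force: 59.6
```

Emit:
{"method": "apply_moves", "body": {"commands": [[0,0,-0.8,0],[0,0,-0.8,0],[0,0,-0.8,0],[0,0,-0.8,0],[0,0,-0.6,0]]}}

```text
clock: 6.03
eef_pos: [0.647, 0.0608, 0.1946]
tool_rot: [0.182, 0.983, 0.0, 0.001]
ft_force: [0.3, 0.1, -0.4]
grip_width: 0.021
grasp_force: 59.6
```

Run:
```python
from h import *
plan(.645,-.095,.19,90)
c=bot.camera("side"); cv2.imwrite("pics/s2.png",c["image"][80:330,60:400])
```

```text
clk 6.0333 pos [0.647  0.0608 0.1946] yang 69.1 grip 0.021 | shift [-2.69 -7.31  0.22] turn units -0.349 q6 0.46
```

View pics/s2.png

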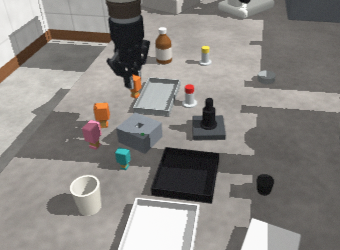

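The plug is out, hanging at crop (135,87), and the box at (140,130) shows its empty socket. Next it goes to the dish.

Emit:
{"method": "apply_moves", "body": {"commands": [[-0.34,-0.91,0,0],[-0.34,-0.91,0,0],[-0.34,-0.91,0,0],[-0.34,-0.91,0,0],[-0.34,-0.91,0,0]]}}

```text
clock: 6.5
eef_pos: [0.6456, -0.0371, 0.192]
tool_rot: [0.182, 0.983, 0.0, 0.0]
ft_force: [-0.7, 0.1, -0.6]
grip_width: 0.0209
grasp_force: 59.6
```

Emit:
{"method": "apply_moves", "body": {"commands": [[-0.34,-0.91,0,0],[-0.34,-0.91,0,0],[-0.34,-0.91,0,0],[0,0,0.7,0],[0,0,0.8,0]]}}

```text
clock: 6.92
eef_pos: [0.6463, -0.0965, 0.1633]
tool_rot: [0.183, 0.983, 0.0, 0.002]
ft_force: [0.1, 0.6, -0.6]
grip_width: 0.0215
grasp_force: 59.6
```

Emit:
{"method": "apply_moves", "body": {"commands": [[0,0,0.9,0],[0,0,0.9,0],[0,0,0.9,0],[0,0,0.9,0],[0,0,0.8,0]]}}

```text
clock: 7.33
eef_pos: [0.6449, -0.0946, 0.0728]
tool_rot: [0.182, 0.983, 0.0, -0.0]
ft_force: [-0.4, -0.3, -0.2]
grip_width: 0.0208
grasp_force: 59.6
```

Emit:
{"method": "apply_moves", "body": {"commands": [[0,0,0.4,0],[0,0,0.2,0],[0,0,0.1,0],[0,0,0,0],[0,0,0,0]]}}

```text
clock: 7.75
eef_pos: [0.646, -0.0948, 0.0609]
tool_rot: [0.182, 0.983, 0.0, 0.001]
ft_force: [-0.8, 0.3, -0.5]
grip_width: 0.0208
grasp_force: 59.6
```

Emit:
{"method": "apply_moves", "body": {"commands": [[0,0,0.1,0],[0,0,0.05,0],[0,0,0,0],[0,0,0,0],[0,0,0,0]]}}

```text
clock: 8.17
eef_pos: [0.6454, -0.0947, 0.0569]
tool_rot: [0.182, 0.983, 0.0, 0.0]
ft_force: [0.7, 0.7, 0.1]
grip_width: 0.0213
grasp_force: 59.6
```

Emit:
{"method": "apply_moves", "body": {"commands": [[0,0,0,0],[0,0,0,0],[0,0,0,0],[0,0,0,0],[0,0,0,0]], "claw": 0}}

```text
clock: 8.58
eef_pos: [0.6453, -0.0947, 0.0568]
tool_rot: [0.182, 0.983, 0.0, 0.0]
ft_force: [0.1, -0.2, 0.5]
grip_width: 0.0798
grasp_force: 0.0
```

Emit:
{"method": "apply_moves", "body": {"commands": [[0,0,-0.3,0],[0,0,-0.5,0],[0,0,-0.9,0],[0,0,-0.9,0],[0,0,-0.9,0]]}}

```text
clock: 9.0
eef_pos: [0.6454, -0.0947, 0.1285]
tool_rot: [0.182, 0.983, -0.0, 0.0]
ft_force: [0.2, -0.5, 0.3]
grip_width: 0.0856
grasp_force: 0.0
```

Emit:
{"method": "apply_moves", "body": {"commands": [[0,0,-0.9,0],[0,0,-0.9,0],[0,0,-0.9,0],[0,0,-0.9,0],[0,0,-0.9,0]]}}

```text
clock: 9.42
eef_pos: [0.6454, -0.0947, 0.219]
tool_rot: [0.182, 0.983, 0.0, 0.001]
ft_force: [0.1, 0.4, -0.8]
grip_width: 0.0858
grasp_force: 0.0
```

Run:
```python
from h import *
plan(.465,-.0098,.22,69.3)
```

```text
clk 9.4167 pos [ 0.6454 -0.0947  0.219 ] yang 69.1 grip 0.0858 | shift [ 9.94  0.74 -0.06] turn units -0.004 q6 0.22
```

Emit:
{"method": "apply_moves", "body": {"commands": [[1,0.07,0,0],[1,0.07,0,0],[1,0.07,0,0],[1,0.07,0,0],[1,0.07,0,0]]}}

```text
clock: 9.83
eef_pos: [0.5537, -0.0521, 0.218]
tool_rot: [0.182, 0.983, 0.0, 0.001]
ft_force: [0.9, 0.2, 0.2]
grip_width: 0.0852
grasp_force: 0.0
```

Emit:
{"method": "apply_moves", "body": {"commands": [[1,0.07,0,0],[1,0.08,0,0],[1,0.08,0,0],[1,0.08,0,0],[0.94,0.08,0,0]]}}

```text
clock: 10.25
eef_pos: [0.4641, -0.0094, 0.218]
tool_rot: [0.182, 0.983, 0.0, 0.001]
ft_force: [0.8, 0.5, -0.2]
grip_width: 0.0854
grasp_force: 0.0
```

Emit:
{"method": "apply_moves", "body": {"commands": [[0,0,0,0],[0,0,0,0],[0,0,0,0],[0,0,0,0],[0,0,0,0]]}}

```text
clock: 10.67
eef_pos: [0.4658, -0.0101, 0.2169]
tool_rot: [0.182, 0.983, 0.0, 0.0]
ft_force: [0.7, 0.7, -0.4]
grip_width: 0.0854
grasp_force: 0.0
```

Run:
```python
from h import *
import pickle
c=bot.camera("wrist"); pickle.dump(c,open("w3.pkl","wb"))
plan(.465,-.0098,.11,69.3)
i=cv2.resize(c["image"],(800,600)); i=cv2.convertScaleAbs(i,alpha=2); cv2.imwrite("pics/w3.png",i)
```

```text
clk 10.7167 pos [ 0.4656 -0.0101  0.2166] yang 69.0 grip 0.0856 | shift [0.03 0.   5.33] turn units -0.005 q6 0.34
```

View pics/w3.png

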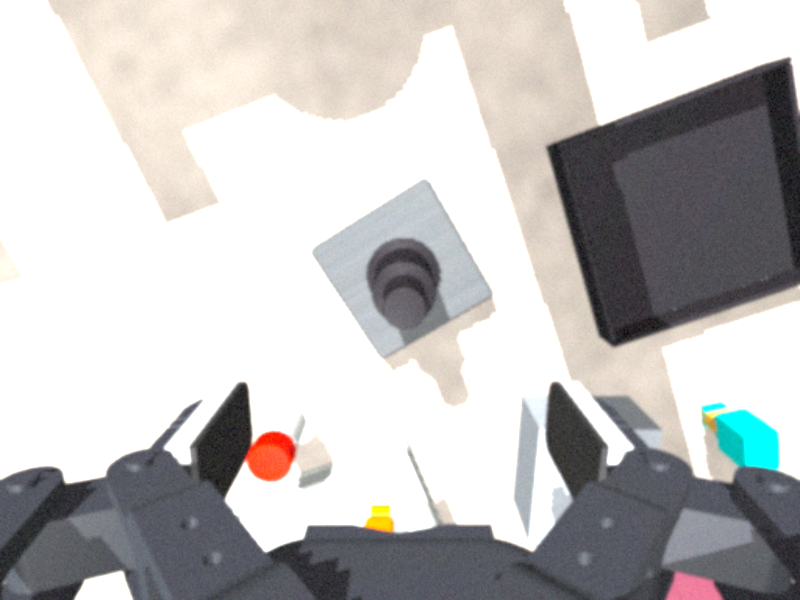

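Wrist view: the plate corners are (314,251), (425,181), (491,294) and (385,356), the cap's flange centre is (403,275) and its knob top is (407,308). The plug is in the dish at (380,520).

Run:
```python
from h import *
import pickle
c=pickle.load(open("w3.pkl","rb"))
f=lambda u,v,z:cast(c,u*.64,v*.64,z).round(4)
P=np.array([f(*q,.02) for q in((314,251),(425,181),(491,294),(385,356))]); print(P.mean(0),[np.linalg.norm(P[i]-P[i-1]).round(4) for i in range(4)])
print("knob",f(407,308,.104),"flange",f(403,275,.024))
```

```text
[ 0.4661  -0.00665  0.02   ] [np.float64(0.0856), np.float64(0.0836), np.float64(0.0853), np.float64(0.0831)]
knob [ 0.4664 -0.0061  0.104 ] flange [ 0.4665 -0.0074  0.024 ]
```

Emit:
{"method": "apply_moves", "body": {"commands": [[0.02,0.06,0.6,0],[0.02,0.05,0.8,0],[0,0,0.8,0],[0,0,0.8,0],[0,0,0.8,0]]}}

```text
clock: 11.13
eef_pos: [0.4653, -0.0077, 0.1398]
tool_rot: [0.182, 0.983, -0.0, -0.0]
ft_force: [1.0, -0.4, -0.4]
grip_width: 0.0854
grasp_force: 0.0
```

Emit:
{"method": "apply_moves", "body": {"commands": [[0,0,0.8,0],[0,0,0.6,0],[0,0,0.4,0],[0,0,0.2,0],[0,0,0,0]]}}

```text
clock: 11.55
eef_pos: [0.4646, -0.0076, 0.0999]
tool_rot: [0.182, 0.983, -0.0, -0.001]
ft_force: [-0.2, -0.5, -0.1]
grip_width: 0.0853
grasp_force: 0.0
```

Emit:
{"method": "apply_moves", "body": {"commands": [[0,0,0,0],[0,0,0,0],[0,0,0,0],[0,0,0,0],[0,0,0,0]]}}

```text
clock: 11.97
eef_pos: [0.4653, -0.0074, 0.1012]
tool_rot: [0.182, 0.983, 0.0, 0.001]
ft_force: [-0.5, 0.3, 0.5]
grip_width: 0.0855
grasp_force: 0.0
```

Emit:
{"method": "apply_moves", "body": {"commands": [[0,0,0,0],[0,0,0,0],[0,0,0,0],[0,0,0,0],[0,0,0,0]], "claw": 1}}

```text
clock: 12.38
eef_pos: [0.4649, -0.0075, 0.1007]
tool_rot: [0.182, 0.983, -0.0, -0.0]
ft_force: [-0.4, 1.4, -0.2]
grip_width: 0.0255
grasp_force: 0.0
```

Emit:
{"method": "apply_moves", "body": {"commands": [[0,0,0,0],[0,0,0,0],[0,0,0,0],[0,0,0,0],[0,0,0,0]]}}

```text
clock: 12.8
eef_pos: [0.4651, -0.0074, 0.1008]
tool_rot: [0.182, 0.983, 0.0, 0.0]
ft_force: [0.6, 0.1, 1.6]
grip_width: 0.0199
grasp_force: 58.7
```

Emit:
{"method": "apply_moves", "body": {"commands": [[0,0,-0.4,0],[0,0,-0.7,0],[0,0,-0.9,0],[0,0,-0.9,0],[0,0,-0.9,0]]}}

```text
clock: 13.22
eef_pos: [0.4645, -0.0076, 0.1777]
tool_rot: [0.182, 0.983, -0.0, -0.0]
ft_force: [0.7, -0.7, -1.0]
grip_width: 0.0201
grasp_force: 58.6
```

Emit:
{"method": "apply_moves", "body": {"commands": [[0,0,-0.9,0],[0,0,-0.9,0],[0,0,-0.5,0],[0,0,0,0],[0,0,0,0]]}}

```text
clock: 13.63
eef_pos: [0.4651, -0.0075, 0.2232]
tool_rot: [0.182, 0.983, 0.0, 0.001]
ft_force: [-0.5, 0.2, 0.1]
grip_width: 0.0199
grasp_force: 58.6
```

Run:
```python
from h import *
import pickle
plan(.643,-.19,.22)
for n in("top","side"):
    c=bot.camera(n); pickle.dump(c,open(n+".pkl","wb"))
i=np.hstack([pickle.load(open("top.pkl","rb"))["image"][110:260,190:440],pickle.load(open("side.pkl","rb"))["image"][100:250,140:390]])
cv2.imwrite("pics/v4.png",cv2.resize(i,None,fx=1.6,fy=1.6))
```

```text
clk 13.6333 pos [ 0.4651 -0.0075  0.2232] yang 69.0 grip 0.0199 | shift [-11.57  -5.34   0.17] turn units 0.0 q6 0.35
```

View pics/v4.png

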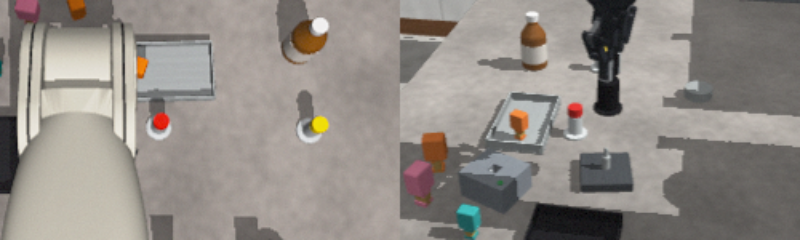

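The cap is off: the pin is visible at (607,158) in the side half. The plug stands in the dish at (519,121).

Emit:
{"method": "apply_moves", "body": {"commands": [[-0.77,-0.34,0,0],[-0.77,-0.34,0,0],[-0.77,-0.34,0,0],[-0.77,-0.34,0,0],[-0.77,-0.34,0,0]]}}

```text
clock: 14.15
eef_pos: [0.5244, -0.0672, 0.2212]
tool_rot: [0.182, 0.983, -0.0, -0.001]
ft_force: [0.5, -1.0, 0.1]
grip_width: 0.0202
grasp_force: 58.7
```

Emit:
{"method": "apply_moves", "body": {"commands": [[-0.77,-0.34,0,0],[-0.77,-0.34,0,0],[-0.77,-0.34,0,0],[-0.77,-0.34,0,0],[-0.77,-0.34,0,0]]}}

```text
clock: 14.57
eef_pos: [0.5842, -0.1265, 0.2209]
tool_rot: [0.182, 0.983, 0.0, -0.002]
ft_force: [0.8, -0.2, -0.6]
grip_width: 0.0201
grasp_force: 58.7
```

Emit:
{"method": "apply_moves", "body": {"commands": [[-0.77,-0.34,0,0],[-0.77,-0.34,0,0],[-0.76,-0.34,0,0],[-0.76,-0.34,0,0],[-0.76,-0.34,0,0]]}}

```text
clock: 14.98
eef_pos: [0.6434, -0.1855, 0.2207]
tool_rot: [0.182, 0.983, 0.0, -0.002]
ft_force: [0.1, -0.2, -0.4]
grip_width: 0.0201
grasp_force: 58.7
```

Emit:
{"method": "apply_moves", "body": {"commands": [[0,0,0.5,0],[0,0,0.8,0],[0,0,0.9,0],[0,0,0.9,0],[0,0,0.9,0]]}}

```text
clock: 15.4
eef_pos: [0.6421, -0.1843, 0.1399]
tool_rot: [0.182, 0.983, 0.0, -0.002]
ft_force: [0.3, 0.3, -0.6]
grip_width: 0.0205
grasp_force: 58.7
```

Emit:
{"method": "apply_moves", "body": {"commands": [[0,0,0.9,0],[0,0,0.7,0],[0,0,0.5,0],[0,0,0.2,0],[0,0,0,0]]}}

```text
clock: 15.82
eef_pos: [0.6422, -0.1844, 0.0946]
tool_rot: [0.182, 0.983, 0.0, -0.002]
ft_force: [-0.3, -1.3, -0.9]
grip_width: 0.0202
grasp_force: 58.7
```

Emit:
{"method": "apply_moves", "body": {"commands": [[0,0,0.2,0],[0,0,0.15,0],[0,0,0.1,0],[0,0,0.03,0],[0,0,0,0]]}}

```text
clock: 16.23
eef_pos: [0.6438, -0.1851, 0.0874]
tool_rot: [0.182, 0.983, -0.0, 0.0]
ft_force: [-0.3, 0.3, -0.2]
grip_width: 0.0202
grasp_force: 58.7
```

Emit:
{"method": "apply_moves", "body": {"commands": [[0,0,0,0],[0,0,0,0],[0,0,0,0],[0,0,0,0],[0,0,0,0]], "claw": 0}}

```text
clock: 16.65
eef_pos: [0.6437, -0.1851, 0.0873]
tool_rot: [0.182, 0.983, -0.0, 0.0]
ft_force: [0.1, -0.7, -1.1]
grip_width: 0.0794
grasp_force: 0.0
```

Emit:
{"method": "apply_moves", "body": {"commands": [[0,0,-0.3,0],[0,0,-0.6,0],[0,0,-0.9,0],[0,0,-0.9,0],[0,0,-0.9,0]]}}

```text
clock: 17.07
eef_pos: [0.6435, -0.1851, 0.1602]
tool_rot: [0.182, 0.983, 0.0, -0.0]
ft_force: [-0.2, -0.9, 0.2]
grip_width: 0.0857
grasp_force: 0.0
```

Emit:
{"method": "apply_moves", "body": {"commands": [[0,0,-0.6,0],[0,0,-0.6,0],[0,0,0,0],[0,0,0,0],[0,0,0,0]]}}

```text
clock: 17.48
eef_pos: [0.6433, -0.185, 0.1825]
tool_rot: [0.182, 0.983, 0.0, -0.0]
ft_force: [0.3, 0.6, -0.6]
grip_width: 0.0852
grasp_force: 0.0
```

Run:
```python
from h import *
plan(.540,-.1285,.18,69.3)
```

```text
clk 17.4833 pos [ 0.6433 -0.185   0.1825] yang 69.0 grip 0.0852 | shift [5.83 0.79 0.13] turn units -0.004 q6 0.09
```

Emit:
{"method": "apply_moves", "body": {"commands": [[0.97,0.13,-0.2,0],[0.97,0.13,-0.2,0],[0.97,0.13,-0.2,0],[0.97,0.13,0,0],[0.97,0.13,0,0]]}}

```text
clock: 17.9
eef_pos: [0.5563, -0.1377, 0.194]
tool_rot: [0.182, 0.983, 0.0, -0.001]
ft_force: [0.2, -0.6, -0.0]
grip_width: 0.0854
grasp_force: 0.0
```

Emit:
{"method": "apply_moves", "body": {"commands": [[0.97,0.13,0,0],[0,0,0,0],[0,0,0,0],[0,0,0,0],[0,0,0,0]]}}

```text
clock: 18.32
eef_pos: [0.5411, -0.1292, 0.1947]
tool_rot: [0.182, 0.983, -0.0, 0.0]
ft_force: [0.2, -0.2, 0.2]
grip_width: 0.0855
grasp_force: 0.0
```

```bash
cat >> m.py <<'E'
def cap(n,z=.062,a=60,show=None):
    "centre of a sleeve's cap top from the wrist camera, cast at height z; flange from white ring"
    c=bot.camera("wrist"); lo,hi=dict(red=((0,170,90),(6,255,255)),yel=((22,150,90),(34,255,255)))[n]
    if show: cv2.imwrite(show,c["image"])
    for A,ce,m in blobs(c,lo,hi,a):
        v=cv2.cvtColor(c["image"],cv2.COLOR_BGR2HSV)[...,2]; 
        (u,w),r=cv2.minEnclosingCircle(np.argwhere(m)[:,::-1].astype(np.float32))
        print(n,A,ce.round(1),(round(u,1),round(w,1),round(r,1)),"cen",cast(c,*ce,z).round(4),"circ",cast(c,u,w,z).round(4))
E
python3 - <<'E'
from m import *
cap("red",show="pics/w5.png"); plan(.54,-.1285,.045,69.3)
E
```

```text
red 974 [286.7 160.4] (286.3, 160.4, 18.0) cen [ 0.5259 -0.0962  0.062 ] circ [ 0.5257 -0.0965  0.062 ]
clk 18.3667 pos [ 0.5412 -0.1293  0.1947] yang 69.0 grip 0.0854 | shift [0.07 0.02 7.49] turn units -0.004 q6 0.13
```

View pics/w5.png

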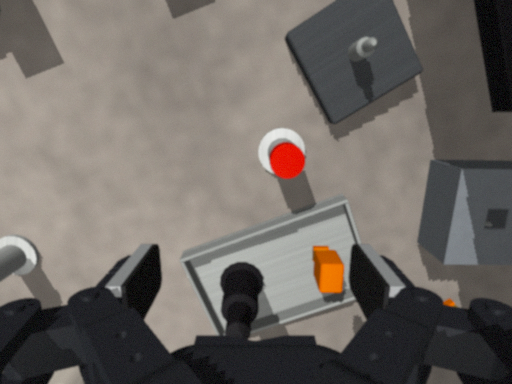

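Wrist view: the red sleeve was knocked. Its cap is now at (287,160) and its flange centre about (282,152). The cap (240,280) and plug (328,270) are in the dish, and the pin's nose is at (368,44).

Run:
```python
from m import *
c=bot.camera("wrist")
h=cv2.cvtColor(c["image"],cv2.COLOR_BGR2HSV)
for q,z in(((282,152),.004),((287,161.5),.064),((369,43),.062)): print(q,cast(c,*q,z).round(4))
m=((h[...,2]>215)&(h[...,1]<40)).astype(np.uint8); m[:110]=0;m[195:]=0;m[:,:240]=0;m[:,320:]=0
pts=np.argwhere(m)[:,::-1].astype(np.float32); print(len(pts),pts.min(0),pts.max(0)); (u,w),r=cv2.minEnclosingCircle(pts); print(u,w,r,cast(c,u,w,.004))
hh=((h[...,0]<7)&(h[...,1]>170)&(h[...,2]>230)); p=np.argwhere(hh)[:,::-1].astype(np.float32);p=p[(p[:,1]<200)]; print(cv2.minEnclosingCircle(p),p.min(0),p.max(0))
plan(.525,-.099,.045,69.3)
```

```text
(282, 152) [ 0.5273 -0.0957  0.004 ]
(287, 161.5) [ 0.5264 -0.0964  0.064 ]
(369, 43) [ 0.4658 -0.0111  0.062 ]
454 [259. 129.] [298. 169.]
279.2407531738281 149.63580322265625 22.390422821044922 [ 0.52411124 -0.09743238  0.004     ]
((282.5, 158.0), 14.151071548461914) [273. 146.] [290. 170.]
clk 18.4167 pos [ 0.5411 -0.1292  0.1947] yang 69.0 grip 0.0855 | shift [1.29 1.12 7.48] turn units -0.004 q6 0.13
```

Emit:
{"method": "apply_moves", "body": {"commands": [[0.42,0.43,0.5,0],[0.42,0.43,0.6,0],[0.42,0.43,0.6,0],[0,0,0.6,0],[0,0,0.5,0]]}}

```text
clock: 18.83
eef_pos: [0.5262, -0.0954, 0.1381]
tool_rot: [0.181, 0.983, -0.0, -0.0]
ft_force: [-1.0, -0.1, -0.9]
grip_width: 0.085
grasp_force: 0.0
```

Emit:
{"method": "apply_moves", "body": {"commands": [[0,0,0,0],[0,0,0,0],[0,0,0,0],[0,0,0,0],[0,0,0,0]]}}

```text
clock: 19.25
eef_pos: [0.5269, -0.0962, 0.1399]
tool_rot: [0.182, 0.983, 0.0, 0.001]
ft_force: [0.8, 0.1, -0.8]
grip_width: 0.0854
grasp_force: 0.0
```

Run:
```python
from m import *
cap("red",z=.064,show="pics/w6.png"); plan(.5268,-.096,.045,69.3)
```

```text
red 1507 [255.4 209.7] (256.0, 209.5, 22.7) cen [ 0.5243 -0.0951  0.064 ] circ [ 0.5243 -0.0947  0.064 ]
clk 19.3 pos [ 0.5268 -0.0961  0.1398] yang 69.0 grip 0.0852 | shift [0.01 0.   4.74] turn units -0.005 q6 0.19
```

View pics/w6.png

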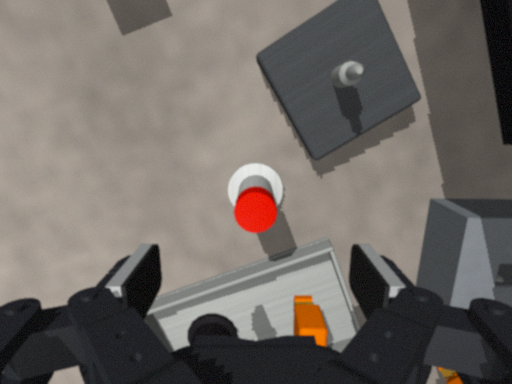

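The red sleeve is centred between the fingers: cap at (256,210), flange at (256,188), pin tip at (352,70). I descend and grip.

Emit:
{"method": "apply_moves", "body": {"commands": [[0.03,0,0.7,0],[0,0,0.9,0],[0,0,0.9,0],[0,0,0.9,0],[0,0,0.7,0]]}}

```text
clock: 19.72
eef_pos: [0.5255, -0.0956, 0.0563]
tool_rot: [0.182, 0.983, 0.0, -0.0]
ft_force: [0.7, 1.0, -0.3]
grip_width: 0.0857
grasp_force: 0.0
```

Emit:
{"method": "apply_moves", "body": {"commands": [[0,0,0.45,0],[0,0,0.2,0],[0,0,0,0],[0,0,0,0],[0,0,0,0]]}}

```text
clock: 20.13
eef_pos: [0.5266, -0.0958, 0.0452]
tool_rot: [0.182, 0.983, -0.0, 0.001]
ft_force: [-0.2, 0.3, 0.5]
grip_width: 0.0853
grasp_force: 0.0
```

Emit:
{"method": "apply_moves", "body": {"commands": [[0,0,0,0],[0,0,0,0],[0,0,0,0],[0,0,0,0],[0,0,0,0]], "claw": 1}}

```text
clock: 20.55
eef_pos: [0.5258, -0.0955, 0.0444]
tool_rot: [0.182, 0.983, 0.0, 0.0]
ft_force: [-2.7, 0.1, 4.8]
grip_width: 0.0271
grasp_force: 59.0
```

Emit:
{"method": "apply_moves", "body": {"commands": [[0,0,0,0],[0,0,0,0],[0,0,0,0],[0,0,0,0],[0,0,0,0]]}}

```text
clock: 20.97
eef_pos: [0.526, -0.0956, 0.0445]
tool_rot: [0.182, 0.983, 0.0, 0.0]
ft_force: [0.3, 0.6, 4.3]
grip_width: 0.0267
grasp_force: 59.0
```

Emit:
{"method": "apply_moves", "body": {"commands": [[0,0,-0.5,0],[0,0,-0.8,0],[0,0,-0.9,0],[0,0,-0.9,0],[0,0,-0.9,0]]}}

```text
clock: 21.38
eef_pos: [0.5249, -0.0956, 0.1247]
tool_rot: [0.182, 0.983, -0.0, -0.001]
ft_force: [1.0, 0.1, -0.7]
grip_width: 0.0267
grasp_force: 58.9
```

Emit:
{"method": "apply_moves", "body": {"commands": [[0,0,-0.9,0],[0,0,-0.6,0],[0,0,0,0],[0,0,0,0],[0,0,0,0]]}}

```text
clock: 21.8
eef_pos: [0.5248, -0.0955, 0.1532]
tool_rot: [0.182, 0.983, -0.0, -0.001]
ft_force: [-0.1, -0.7, -1.4]
grip_width: 0.0264
grasp_force: 58.9
```

Run:
```python
from m import *
import pickle
for n in("wrist","side"):
    c=bot.camera(n); pickle.dump(c,open(n+"5.pkl","wb"))
o=bot.get_obs();print(cast(pickle.load(open("wrist5.pkl","rb")),256,190,.06))
plan(.466,-.008,.16,69)
cv2.imwrite("pics/w7.png",np.hstack([pickle.load(open("wrist5.pkl","rb"))["image"][:,150:450],cv2.resize(c["image"][100:250,200:320],None,fx=2.56,fy=2.56)]))
```

```text
[ 0.51390835 -0.09080969  0.06      ]
clk 21.9 pos [ 0.5246 -0.0954  0.1527] yang 69.0 grip 0.0264 | shift [ 4.3   3.03 -0.35] turn units 0.001 q6 0.19
```

View pics/w7.png

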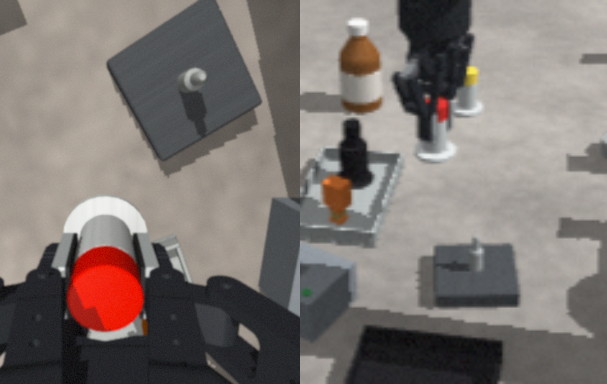

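Run:
```python
from m import *
import pickle
c=pickle.load(open("wrist5.pkl","rb")); print("flange",cast(c,255.5,237,.1085))
im=c["image"]; g=im[55:105,320:375].max(2); 
m=(g>120).astype(np.uint8); n,l,s,ce=cv2.connectedComponentsWithStats(m)
for i in range(1,n):
    if s[i][4]>30: print(s[i],ce[i]+[320,55])
for q,z in(((350,74),.062),((342,79),.044)): print(q,cast(c,*q,z).round(4))
# plate corners crop (108,65),(212,0),(261,101),(163,160)
P=np.array([cast(c,u+150,v,.02) for u,v in((108,64),(212,0),(261,101),(163,160))]); print(P.mean(0),(P[0]+P[2])/2)
cv2.imwrite("pics/p8.png",cv2.resize(im[55:105,320:375],None,fx=10,fy=10,interpolation=cv2.INTER_CUBIC))
```

```text
flange [ 0.52754703 -0.09647597  0.1085    ]
[ 11  12  26  21 259] [343.33204633  75.4015444 ]
(350, 74) [ 0.4643 -0.0087  0.062 ]
(342, 79) [ 0.4656 -0.0093  0.044 ]
[ 0.46764229 -0.00822058  0.02      ] [ 0.46680808 -0.0080973   0.02      ]
```

View pics/p8.png

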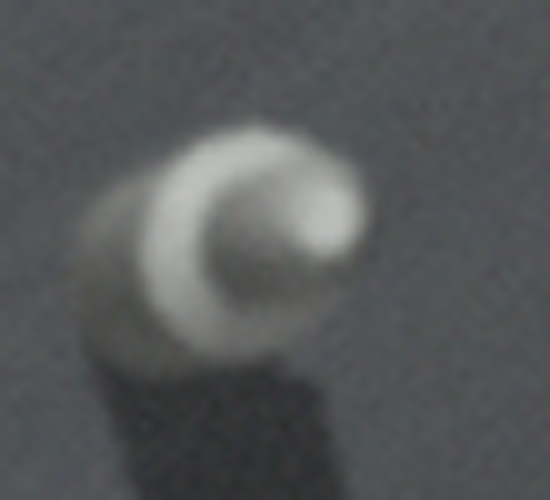

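Close crop: the shoulder ring is centred at (255,242), which is pixel (345.5,79.2), and the nose tip at (325,215), which is (352.5,76.5).

Run:
```python
from m import *
import pickle
c=pickle.load(open("wrist5.pkl","rb"))
for q,z in(((345,78.7),.044),((352,76),.060)): print(q,cast(c,*q,z).round(4))
plan(.4655,-.0085,.155,69)
```

```text
(345, 78.7) [ 0.4662 -0.0074  0.044 ]
(352, 76) [ 0.4659 -0.0072  0.06  ]
clk 21.9 pos [ 0.5246 -0.0954  0.1527] yang 69.0 grip 0.0264 | shift [ 4.31  3.   -0.1 ] turn units 0.001 q6 0.19
```

Run:
```python
from m import *
import pickle
c=pickle.load(open("wrist5.pkl","rb")); im=c["image"]
p=np.array([.5248,-.0955,.1530]); x=np.array([-.934,.358,0]); y=np.array([.358,.934,0]); a=np.linspace(0,6.28,73)
def circ(d,z,r): return np.array([proj(c,p+x*(d+r*np.cos(t))+y*r*np.sin(t)+[0,0,z]) for t in a])
print("col256",[(r,im[r,256].tolist()) for r in range(192,202)])
g=[int(im[r,256,2])-int(im[r,256,1]) for r in range(240,340)]; print("red rows",240+np.argwhere(np.array(g)>80).min(),240+np.argwhere(np.array(g)>80).max())
for d in(-.004,-.002,0,.002):
    f=circ(d,-.0395,.023);k=circ(d,.0195,.014);k2=circ(d,.0015,.014);print(d,"fl",f.min(0),f.max(0),"cap",k.min(0),k.max(0),"capbot",k2.min(0))
```

```text
col256 [(192, [151, 160, 172]), (193, [152, 160, 170]), (194, [160, 167, 169]), (195, [170, 173, 173]), (196, [200, 204, 203]), (197, [228, 231, 228]), (198, [236, 238, 238]), (199, [238, 241, 239]), (200, [238, 240, 238]), (201, [239, 240, 239])]
red rows 246 330
-0.004 fl [213.35190405 202.15183217] [297.41994192 279.97337054] cap [217.40595796 274.00289873] [293.68836069 340.38439096] capbot [222.30708768 251.80840491]
-0.002 fl [213.22370163 198.50931415] [297.55034927 276.81099111] cap [217.23317085 268.92386029] [293.86591195 335.91713309] capbot [222.17645124 247.32129833]
0 fl [213.09470813 194.84348909] [297.68156152 273.62976377] cap [217.0587895 263.7963887] [294.04510179 331.40994156] capbot [222.04476767 242.79718164]
0.002 fl [212.9649162  191.15413257] [297.81358614 270.42951949] cap [216.88279175 258.61978787] [294.22595299 326.86227851] capbot [221.91202431 238.23559502]
```

Emit:
{"method": "apply_moves", "body": {"commands": [[0.72,0.51,0,0],[0.72,0.51,0,0],[0.72,0.51,0,0],[0.72,0.51,0,0],[0.72,0.51,0,0]]}}

```text
clock: 22.32
eef_pos: [0.4754, -0.0216, 0.1529]
tool_rot: [0.182, 0.983, -0.0, -0.001]
ft_force: [-0.2, 0.8, -1.3]
grip_width: 0.0263
grasp_force: 59.0
```

Emit:
{"method": "apply_moves", "body": {"commands": [[0.72,0.51,0.2,0],[0,0,0.4,0],[0,0,0.4,0],[0,0,0,0],[0,0,0,0]]}}

```text
clock: 22.73
eef_pos: [0.4665, -0.0081, 0.133]
tool_rot: [0.182, 0.983, -0.0, -0.001]
ft_force: [-0.6, 0.9, -1.0]
grip_width: 0.0269
grasp_force: 59.0
```

Emit:
{"method": "apply_moves", "body": {"commands": [[0,0,0,0],[0,0,0,0],[0,0,0,0],[0,0,0,0],[0,0,0,0]]}}

```text
clock: 23.15
eef_pos: [0.4671, -0.0077, 0.1343]
tool_rot: [0.182, 0.983, 0.0, 0.0]
ft_force: [-0.6, 0.3, -1.0]
grip_width: 0.027
grasp_force: 59.0
```

```bash
python3 -c "
from h import *
plan(.4655,-.0072,.110,69)"
```

```text
clk 23.15 pos [ 0.4671 -0.0077  0.1343] yang 69.0 grip 0.027 | shift [ 0.08 -0.    1.22] turn units 0.0 q6 0.35
```

Emit:
{"method": "apply_moves", "body": {"commands": [[0.08,0,0.3,0],[0,0,0.5,0],[0,0,0.5,0],[0,0,0,0],[0,0,0,0]]}}

```text
clock: 23.57
eef_pos: [0.4646, -0.0069, 0.1075]
tool_rot: [0.182, 0.983, -0.0, -0.001]
ft_force: [-0.4, 0.3, -1.4]
grip_width: 0.0271
grasp_force: 59.0
```

Emit:
{"method": "apply_moves", "body": {"commands": [[0,0,0.1,0],[0,0,0.2,0],[0,0,0.2,0],[0,0,0,0],[0,0,0,0]]}}

```text
clock: 23.98
eef_pos: [0.4651, -0.007, 0.0979]
tool_rot: [0.182, 0.983, -0.0, -0.0]
ft_force: [-0.6, 1.0, -0.2]
grip_width: 0.0265
grasp_force: 59.0
```

Emit:
{"method": "apply_moves", "body": {"commands": [[0,0,0.1,0],[0,0,0.1,0],[0,0,0.1,0],[0,0,0.05,0],[0,0,0,0]]}}

```text
clock: 24.4
eef_pos: [0.4651, -0.0069, 0.0908]
tool_rot: [0.182, 0.983, -0.0, -0.0]
ft_force: [-0.3, 0.2, -1.3]
grip_width: 0.0269
grasp_force: 59.0
```

Emit:
{"method": "apply_moves", "body": {"commands": [[0,0,0.05,0],[0,0,0.05,0],[0,0,0.05,0],[0,0,0.05,0],[0,0,0,0]]}}

```text
clock: 24.82
eef_pos: [0.4659, -0.007, 0.0889]
tool_rot: [0.182, 0.983, 0.0, 0.001]
ft_force: [-4.1, 0.4, 13.1]
grip_width: 0.0263
grasp_force: 60.4
```

Emit:
{"method": "apply_moves", "body": {"commands": [[0,0,-0.15,0],[0,0.07,0,0],[0,0.08,0,0],[0,0,0,0],[0,0,0,0]]}}

```text
clock: 25.23
eef_pos: [0.4664, -0.0054, 0.0903]
tool_rot: [0.182, 0.983, -0.002, 0.0]
ft_force: [-1.5, -5.2, 4.5]
grip_width: 0.0261
grasp_force: 59.5
```

Emit:
{"method": "apply_moves", "body": {"commands": [[0,-0.1,0,0],[0,-0.1,0,0],[0,-0.1,0,0],[0,0,0,0],[0,0,0,0]]}}

```text
clock: 25.65
eef_pos: [0.4648, -0.0086, 0.0902]
tool_rot: [0.181, 0.983, 0.002, 0.0]
ft_force: [2.1, 4.6, 0.2]
grip_width: 0.0266
grasp_force: 59.3
```

Emit:
{"method": "apply_moves", "body": {"commands": [[0.08,0.08,0,0],[0.07,0.07,0,0],[0,0,0,0],[0,0,0,0],[0,0,0,0]]}}

```text
clock: 26.07
eef_pos: [0.4635, -0.0066, 0.0905]
tool_rot: [0.182, 0.983, -0.001, 0.001]
ft_force: [3.9, -2.8, 1.4]
grip_width: 0.0266
grasp_force: 59.4
```

Emit:
{"method": "apply_moves", "body": {"commands": [[-0.1,0,0,0],[-0.1,0,0,0],[-0.1,0,0,0],[0,0,0,0],[0,0,0,0]]}}

```text
clock: 26.48
eef_pos: [0.4662, -0.0075, 0.0894]
tool_rot: [0.182, 0.983, 0.0, -0.002]
ft_force: [-3.2, 2.2, 2.7]
grip_width: 0.0266
grasp_force: 59.5
```

Emit:
{"method": "apply_moves", "body": {"commands": [[0.1,0,0,0],[0.05,0,0,0],[0,0,0.08,0],[0,0,0.09,0],[0,0,0,0]]}}

```text
clock: 26.9
eef_pos: [0.4661, -0.0072, 0.0888]
tool_rot: [0.182, 0.983, -0.0, 0.001]
ft_force: [-5.2, 0.8, 16.4]
grip_width: 0.0264
grasp_force: 60.8
```

Emit:
{"method": "apply_moves", "body": {"commands": [[0,0,-0.3,0],[0,0,-0.4,0],[0,0,-0.8,0],[0,0,-0.8,0],[0,0,-0.8,0]]}}

```text
clock: 27.32
eef_pos: [0.4653, -0.0071, 0.1494]
tool_rot: [0.182, 0.983, -0.0, -0.0]
ft_force: [-0.4, 1.1, -0.8]
grip_width: 0.0267
grasp_force: 59.1
```

```bash
python3 -c "
from h import *
plan(.4925,.1745,.14,69)"
```

```text
clk 27.3167 pos [ 0.4653 -0.0071  0.1494] yang 69.0 grip 0.0267 | shift [1.98 8.96 0.47] turn units 0.001 q6 0.35
```

Emit:
{"method": "apply_moves", "body": {"commands": [[0.2,0.9,0,0],[0.2,0.9,0,0],[0.2,0.9,0,0],[0.2,0.9,0,0],[0.2,0.9,0,0]]}}

```text
clock: 27.73
eef_pos: [0.4792, 0.0849, 0.1489]
tool_rot: [0.182, 0.983, -0.0, 0.0]
ft_force: [0.4, -0.6, -1.3]
grip_width: 0.0268
grasp_force: 59.2
```

Emit:
{"method": "apply_moves", "body": {"commands": [[0.2,0.9,0,0],[0.2,0.9,0,0],[0.2,0.9,0,0],[0.2,0.9,0,0],[0.2,0.9,0,0]]}}

```text
clock: 28.15
eef_pos: [0.4926, 0.1763, 0.1488]
tool_rot: [0.182, 0.983, -0.0, 0.0]
ft_force: [0.5, 0.2, -0.7]
grip_width: 0.0269
grasp_force: 59.2
```

Emit:
{"method": "apply_moves", "body": {"commands": [[0,0,0.4,0],[0,0,0.9,0],[0,0,0.9,0],[0,0,0.9,0],[0,0,0.7,0]]}}

```text
clock: 28.57
eef_pos: [0.4915, 0.1745, 0.071]
tool_rot: [0.182, 0.983, -0.001, -0.001]
ft_force: [-0.5, 0.1, -1.3]
grip_width: 0.0265
grasp_force: 59.2
```

Emit:
{"method": "apply_moves", "body": {"commands": [[0,0,0.5,0],[0,0,0.3,0],[0,0,0.2,0],[0,0,0,0],[0,0,0,0]]}}

```text
clock: 28.98
eef_pos: [0.4928, 0.1754, 0.0531]
tool_rot: [0.182, 0.983, 0.0, 0.0]
ft_force: [0.2, 0.5, -1.1]
grip_width: 0.0265
grasp_force: 59.2
```

Foot about 4 mm above the tray floor. Lower, release, lift.

Emit:
{"method": "apply_moves", "body": {"commands": [[0,0,0.1,0],[0,0,0.08,0],[0,0,0.03,0],[0,0,0,0],[0,0,0,0]]}}

```text
clock: 29.4
eef_pos: [0.4924, 0.1755, 0.0487]
tool_rot: [0.182, 0.983, 0.0, 0.0]
ft_force: [-0.2, -0.0, -1.0]
grip_width: 0.0267
grasp_force: 59.2
```

Emit:
{"method": "apply_moves", "body": {"commands": [[0,0,0,0],[0,0,0,0],[0,0,0,0],[0,0,0,0],[0,0,0,0]], "claw": 0}}

```text
clock: 29.82
eef_pos: [0.4924, 0.1755, 0.0486]
tool_rot: [0.182, 0.983, 0.0, 0.0]
ft_force: [0.6, 0.8, -0.4]
grip_width: 0.084
grasp_force: 0.0
```

Emit:
{"method": "apply_moves", "body": {"commands": [[0,0,-0.3,0],[0,0,-0.6,0],[0,0,-0.9,0],[0,0,-1,0],[0,0,-1,0]]}}

```text
clock: 30.23
eef_pos: [0.4921, 0.1753, 0.1255]
tool_rot: [0.182, 0.983, -0.0, -0.0]
ft_force: [0.4, -0.4, -0.4]
grip_width: 0.0857
grasp_force: 0.0
```

Emit:
{"method": "apply_moves", "body": {"commands": [[0,0,-1,0],[0,0,-1,0],[0,0,-1,0],[0,0,-1,0],[0,0,0,0]]}}

```text
clock: 30.65
eef_pos: [0.4947, 0.1763, 0.2094]
tool_rot: [0.182, 0.983, 0.002, 0.004]
ft_force: [0.8, 0.3, 0.7]
grip_width: 0.0854
grasp_force: 0.0
```

Run:
```python
from m import *
import pickle
for n in("top","side"): pickle.dump(bot.camera(n),open(n+".pkl","wb"))
T=pickle.load(open("top.pkl","rb"));S=pickle.load(open("side.pkl","rb"))
import m; m.T,m.S=T,S
for n,lo,hi in(("red",(0,150,80),(6,255,255)),("yel",(22,150,80),(34,255,255))):
    t=blobs(T,lo,hi);s=blobs(S,lo,hi); print(n,[b[1] for b in t],[b[1] for b in s])
    if t and s: print(m.tri(t[0][1],s[0][1]))
plan(.530,-.405,.22,69)
```

```text
red [array([181.46551724, 205.62068966])] [array([247.23021583, 237.76258993])]
[0.49147362 0.17654492 0.05900673]
yel [array([389.09574468, 187.56382979])] [array([266.33333333, 129.        ])]
[ 0.5276293  -0.40440963  0.05239783]
clk 30.75 pos [0.4929 0.1756 0.2055] yang 69.1 grip 0.0852 | shift [-12.12 -26.45  -0.75] turn units 0.001 q6 0.71
```

Emit:
{"method": "apply_moves", "body": {"commands": [[-0.4,-0.88,-0.05,0],[-0.4,-0.88,-0.05,0],[-0.4,-0.88,-0.05,0],[-0.4,-0.88,0,0],[-0.4,-0.88,0,0]]}}

```text
clock: 31.17
eef_pos: [0.4972, 0.078, 0.2059]
tool_rot: [0.182, 0.983, -0.001, -0.001]
ft_force: [-0.3, -0.9, -0.7]
grip_width: 0.0851
grasp_force: 0.0
```

Emit:
{"method": "apply_moves", "body": {"commands": [[-0.4,-0.88,0,0],[-0.4,-0.88,0,0],[-0.4,-0.88,0,0],[-0.4,-0.88,0,0],[-0.4,-0.88,0,0]]}}

```text
clock: 31.58
eef_pos: [0.503, -0.0185, 0.2058]
tool_rot: [0.182, 0.983, -0.0, -0.002]
ft_force: [0.1, -0.6, 0.8]
grip_width: 0.0853
grasp_force: 0.0
```

Emit:
{"method": "apply_moves", "body": {"commands": [[-0.4,-0.88,0,0],[-0.4,-0.88,0,0],[-0.4,-0.88,0,0],[-0.4,-0.88,0,0],[-0.4,-0.88,0,0]]}}

```text
clock: 32.0
eef_pos: [0.509, -0.1147, 0.2058]
tool_rot: [0.182, 0.983, 0.0, -0.002]
ft_force: [-0.3, -0.0, -0.2]
grip_width: 0.0851
grasp_force: 0.0
```

Emit:
{"method": "apply_moves", "body": {"commands": [[-0.4,-0.88,0,0],[-0.4,-0.88,0,0],[-0.4,-0.88,0,0],[-0.4,-0.88,0,0],[-0.4,-0.88,0,0]]}}

```text
clock: 32.42
eef_pos: [0.5149, -0.2111, 0.2057]
tool_rot: [0.182, 0.983, 0.0, -0.002]
ft_force: [0.4, 0.7, -0.0]
grip_width: 0.0855
grasp_force: 0.0
```

Emit:
{"method": "apply_moves", "body": {"commands": [[-0.4,-0.88,0,0],[-0.4,-0.88,0,0],[-0.4,-0.88,0,0],[-0.4,-0.88,0,0],[-0.4,-0.88,0,0]]}}

```text
clock: 32.83
eef_pos: [0.5209, -0.3074, 0.2055]
tool_rot: [0.182, 0.983, 0.001, -0.002]
ft_force: [0.8, 0.9, -0.1]
grip_width: 0.0858
grasp_force: 0.0
```

Emit:
{"method": "apply_moves", "body": {"commands": [[-0.4,-0.88,0,0],[-0.4,-0.88,0,0],[-0.4,-0.88,0,0],[-0.4,-0.88,0,0],[0,0,0,0]]}}

```text
clock: 33.25
eef_pos: [0.5254, -0.3871, 0.2049]
tool_rot: [0.183, 0.983, -0.0, -0.001]
ft_force: [0.1, -0.0, 0.0]
grip_width: 0.0855
grasp_force: 0.0
```

Emit:
{"method": "apply_moves", "body": {"commands": [[0,0,0.5,0],[0,0,0.8,0],[0,0,0.8,0],[0,0,0.8,0],[0,0,0,0]]}}

```text
clock: 33.67
eef_pos: [0.524, -0.3811, 0.1439]
tool_rot: [0.181, 0.983, 0.002, -0.004]
ft_force: [0.6, 1.0, -0.8]
grip_width: 0.0854
grasp_force: 0.0
```

Emit:
{"method": "apply_moves", "body": {"commands": [[0,0,0,0],[0,0,0,0],[0,0,0,0],[0,0,0,0],[0,0,0,0]]}}

```text
clock: 34.08
eef_pos: [0.527, -0.3844, 0.1506]
tool_rot: [0.182, 0.983, -0.0, 0.001]
ft_force: [-0.1, 0.0, -0.4]
grip_width: 0.0854
grasp_force: 0.0
```

Run:
```python
from m import *
cap("yel",z=.064,show="pics/w9.png"); plan(.5295,-.4045,.045,69)
```

```text
yel 1404 [233.1 216.1] (233.5, 215.8, 21.9) cen [ 0.5266 -0.4008  0.064 ] circ [ 0.5265 -0.4004  0.064 ]
clk 34.1333 pos [ 0.5269 -0.3844  0.1504] yang 69.1 grip 0.0851 | shift [-0.47 -0.89  5.27] turn units 0.001 q6 -0.26
```

View pics/w9.png

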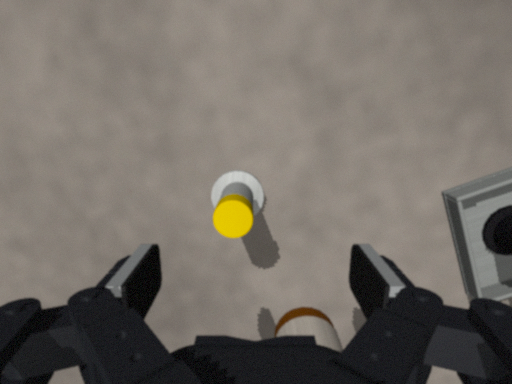

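The yellow sleeve stands at cap (233,216), flange (237,193), not knocked. The bottle at (305,330) is clear of the fingers.

Emit:
{"method": "apply_moves", "body": {"commands": [[-0.13,-0.26,0.3,0],[-0.13,-0.26,0.3,0],[-0.12,-0.25,0.3,0],[0,0,0.4,0],[0,0,0,0]]}}

```text
clock: 34.55
eef_pos: [0.5268, -0.401, 0.1204]
tool_rot: [0.182, 0.983, 0.001, -0.002]
ft_force: [-0.7, 0.3, 1.1]
grip_width: 0.0851
grasp_force: 0.0
```

Emit:
{"method": "apply_moves", "body": {"commands": [[0,0,0,0],[0,0,0,0],[0,0,0,0],[0,0,0,0],[0,0,0,0]]}}

```text
clock: 34.97
eef_pos: [0.5284, -0.4013, 0.124]
tool_rot: [0.182, 0.983, -0.0, 0.0]
ft_force: [-0.3, -0.2, -0.4]
grip_width: 0.0851
grasp_force: 0.0
```

Run:
```python
from m import *
cap("yel",z=.064); plan(.5288,-.4016,.045,69)
```

```text
yel 1833 [254.5 219.3] (254.9, 218.9, 25.1) cen [ 0.5264 -0.4011  0.064 ] circ [ 0.5262 -0.4008  0.064 ]
clk 35.0167 pos [ 0.5283 -0.4013  0.124 ] yang 69.1 grip 0.0856 | shift [-0.02 -0.01  3.95] turn units 0.001 q6 -0.28
```

Emit:
{"method": "apply_moves", "body": {"commands": [[0,0,0.6,0],[0,0,0.8,0],[0,0,0.8,0],[0,0,0.8,0],[0,0,0.5,0]]}}

```text
clock: 35.43
eef_pos: [0.5275, -0.4007, 0.0519]
tool_rot: [0.182, 0.983, 0.0, -0.001]
ft_force: [-0.5, 0.4, -0.8]
grip_width: 0.0855
grasp_force: 0.0
```

Emit:
{"method": "apply_moves", "body": {"commands": [[0,0,0.3,0],[0,0,0.15,0],[0,0,0,0],[0,0,0,0],[0,0,0,0]]}}

```text
clock: 35.85
eef_pos: [0.5288, -0.4018, 0.0457]
tool_rot: [0.182, 0.983, -0.0, 0.001]
ft_force: [-0.7, 0.8, 0.6]
grip_width: 0.0854
grasp_force: 0.0
```

Emit:
{"method": "apply_moves", "body": {"commands": [[0,0,0,0],[0,0,0,0],[0,0,0,0],[0,0,0,0],[0,0,0,0]], "claw": 1}}

```text
clock: 36.27
eef_pos: [0.5282, -0.4015, 0.0449]
tool_rot: [0.182, 0.983, -0.0, 0.0]
ft_force: [-0.1, 1.2, 1.5]
grip_width: 0.0269
grasp_force: 59.4
```

Emit:
{"method": "apply_moves", "body": {"commands": [[0,0,0,0],[0,0,0,0],[0,0,0,0],[0,0,0,0],[0,0,0,0]]}}

```text
clock: 36.68
eef_pos: [0.5283, -0.4015, 0.0449]
tool_rot: [0.182, 0.983, -0.0, 0.0]
ft_force: [-0.2, -1.2, 3.3]
grip_width: 0.0266
grasp_force: 59.1
```

Emit:
{"method": "apply_moves", "body": {"commands": [[0,0,-0.5,0],[0,0,-0.8,0],[0,0,-0.9,0],[0,0,-0.9,0],[0,0,-0.9,0]]}}

```text
clock: 37.1
eef_pos: [0.5276, -0.4009, 0.1251]
tool_rot: [0.182, 0.983, 0.0, -0.001]
ft_force: [-0.2, -0.9, -0.6]
grip_width: 0.0267
grasp_force: 59.0
```

Emit:
{"method": "apply_moves", "body": {"commands": [[0,0,-0.9,0],[0,0,-0.6,0],[0,0,0,0],[0,0,0,0],[0,0,0,0]]}}

```text
clock: 37.52
eef_pos: [0.5275, -0.4008, 0.1533]
tool_rot: [0.182, 0.983, 0.0, -0.001]
ft_force: [0.5, 0.0, -1.2]
grip_width: 0.0267
grasp_force: 59.0
```

Run:
```python
from m import *
plan(.465,-.007,.155,69)
c=bot.camera("wrist"); im=c["image"]; o=bot.get_obs(); p=np.array(o["eef_pos"])
h=cv2.cvtColor(im,cv2.COLOR_BGR2HSV)[:,256]; r=np.argwhere((h[:,0]>20)&(h[:,0]<35)&(h[:,1]>150)).ravel(); print("yel rows",r.min(),r.max()); print([(k,im[k,256].max()) for k in range(188,204)])
x=np.array([-.934,.358,0]); y=np.array([.358,.934,0]); a=np.linspace(0,6.28,73)
for d in(-.002,0,.002):
    C=lambda z,R:np.array([proj(c,p+x*(d+R*np.cos(t))+y*R*np.sin(t)+[0,0,z]) for t in a])
    print(d,"fl top",C(-.0395,.023).min(0)[1],"cap",C(.0015,.014).min(0)[1],C(.0195,.014).max(0)[1])
```

```text
clk 37.5167 pos [ 0.5275 -0.4008  0.1533] yang 69.1 grip 0.0267 | shift [ 9.96 17.27 -0.05] turn units 0.001 q6 -0.28
yel rows 246 330
[(188, np.uint8(152)), (189, np.uint8(153)), (190, np.uint8(148)), (191, np.uint8(154)), (192, np.uint8(153)), (193, np.uint8(150)), (194, np.uint8(141)), (195, np.uint8(145)), (196, np.uint8(168)), (197, np.uint8(193)), (198, np.uint8(206)), (199, np.uint8(209)), (200, np.uint8(209)), (201, np.uint8(208)), (202, np.uint8(209)), (203, np.uint8(207))]
-0.002 fl top 198.01657637138857 cap 246.5863523196506 334.95249930683343
0 fl top 194.35415346417633 cap 242.06695241042826 330.44895149140183
0.002 fl top 190.6682673485493 cap 237.5102099240448 325.90506463849647
```

Emit:
{"method": "apply_moves", "body": {"commands": [[0.5,0.86,0,0],[0.5,0.86,0,0],[0.5,0.86,0,0],[0.5,0.86,0,0],[0.5,0.86,0,0]]}}

```text
clock: 37.98
eef_pos: [0.5111, -0.3017, 0.1528]
tool_rot: [0.182, 0.983, 0.001, -0.001]
ft_force: [-0.1, 0.2, -0.8]
grip_width: 0.0267
grasp_force: 59.1
```

Emit:
{"method": "apply_moves", "body": {"commands": [[0.5,0.86,0,0],[0.5,0.86,0,0],[0.5,0.86,0,0],[0.5,0.86,0,0],[0.5,0.86,0,0]]}}

```text
clock: 38.4
eef_pos: [0.4951, -0.2036, 0.1531]
tool_rot: [0.182, 0.983, 0.0, -0.001]
ft_force: [1.0, 1.1, -0.6]
grip_width: 0.0264
grasp_force: 59.1
```

Emit:
{"method": "apply_moves", "body": {"commands": [[0.5,0.86,0,0],[0.5,0.86,0,0],[0.5,0.86,0,0],[0.5,0.86,0,0],[0.5,0.86,0,0]]}}

```text
clock: 38.82
eef_pos: [0.4791, -0.1056, 0.1532]
tool_rot: [0.182, 0.983, 0.0, -0.001]
ft_force: [-0.3, -0.5, -0.9]
grip_width: 0.0267
grasp_force: 59.1
```

Emit:
{"method": "apply_moves", "body": {"commands": [[0.5,0.86,0,0],[0.5,0.86,0,0],[0.5,0.86,0,0],[0.5,0.86,0,0],[0.46,0.86,0,0]]}}

```text
clock: 39.23
eef_pos: [0.4637, -0.0078, 0.1533]
tool_rot: [0.182, 0.983, -0.0, -0.001]
ft_force: [0.5, 0.4, -0.6]
grip_width: 0.0263
grasp_force: 59.1
```

Emit:
{"method": "apply_moves", "body": {"commands": [[0,0,0.3,0],[0,0,0.5,0],[0,0,0.2,0],[0,0,0,0],[0,0,0,0]]}}

```text
clock: 39.65
eef_pos: [0.4645, -0.0092, 0.1338]
tool_rot: [0.182, 0.983, -0.0, -0.001]
ft_force: [-0.6, -0.0, -0.1]
grip_width: 0.0266
grasp_force: 59.1
```

Emit:
{"method": "apply_moves", "body": {"commands": [[0,0,0,0],[0,0,0,0],[0,0,0,0],[0,0,0,0],[0,0,0,0]]}}

```text
clock: 40.07
eef_pos: [0.4652, -0.0089, 0.1347]
tool_rot: [0.182, 0.983, 0.0, 0.0]
ft_force: [-0.7, -0.3, -0.3]
grip_width: 0.0267
grasp_force: 59.1
```

```bash
python3 -c "
from h import *
plan(.465,-.007,.11,69)"
```

```text
clk 40.0667 pos [ 0.4652 -0.0089  0.1347] yang 69.0 grip 0.0267 | shift [0.05 0.08 1.24] turn units 0.001 q6 0.35
```

Emit:
{"method": "apply_moves", "body": {"commands": [[0.05,0.08,0.3,0],[0,0,0.5,0],[0,0,0.5,0],[0,0,0,0],[0,0,0,0]]}}

```text
clock: 40.48
eef_pos: [0.464, -0.0068, 0.1079]
tool_rot: [0.182, 0.983, -0.0, -0.001]
ft_force: [0.4, -0.9, -0.6]
grip_width: 0.0266
grasp_force: 59.1
```

Emit:
{"method": "apply_moves", "body": {"commands": [[0,0,0.2,0],[0,0,0.2,0],[0,0,0.2,0],[0,0,0.1,0],[0,0,0,0]]}}

```text
clock: 40.9
eef_pos: [0.4643, -0.0069, 0.094]
tool_rot: [0.182, 0.983, -0.0, -0.0]
ft_force: [-0.8, 0.3, -0.7]
grip_width: 0.0267
grasp_force: 59.1
```

Emit:
{"method": "apply_moves", "body": {"commands": [[0,0,0.06,0],[0,0,0.06,0],[0,0,0.06,0],[0,0,0.06,0],[0,0,0,0]]}}

```text
clock: 41.32
eef_pos: [0.4646, -0.007, 0.0895]
tool_rot: [0.182, 0.983, -0.0, -0.0]
ft_force: [-0.2, 0.0, -0.9]
grip_width: 0.0268
grasp_force: 59.1
```

Emit:
{"method": "apply_moves", "body": {"commands": [[0,0,0.05,0],[0,0,0.05,0],[0,0,0.05,0],[0,0,0.05,0],[0,0,0,0]]}}

```text
clock: 41.73
eef_pos: [0.4645, -0.0069, 0.0855]
tool_rot: [0.182, 0.983, -0.0, -0.0]
ft_force: [-0.3, -0.9, -0.3]
grip_width: 0.0266
grasp_force: 59.1
```

It went past the shoulder without resistance. Continue to the plate.

Emit:
{"method": "apply_moves", "body": {"commands": [[0,0,0.1,0],[0,0,0.15,0],[0,0,0.15,0],[0,0,0.1,0],[0,0,0,0]]}}

```text
clock: 42.15
eef_pos: [0.4642, -0.0069, 0.0751]
tool_rot: [0.182, 0.983, -0.0, -0.001]
ft_force: [-0.5, -0.4, -1.1]
grip_width: 0.0267
grasp_force: 59.1
```

Emit:
{"method": "apply_moves", "body": {"commands": [[0,0,0.1,0],[0,0,0.1,0],[0,0,0.1,0],[0,0,0.1,0],[0,0,0,0]]}}

```text
clock: 42.57
eef_pos: [0.4644, -0.0069, 0.0673]
tool_rot: [0.182, 0.983, -0.0, -0.0]
ft_force: [-0.4, -0.1, -0.7]
grip_width: 0.0268
grasp_force: 59.1
```

Emit:
{"method": "apply_moves", "body": {"commands": [[0,0,0.05,0],[0,0,0.05,0],[0,0,0.05,0],[0,0,0.03,0],[0,0,0,0]]}}

```text
clock: 42.98
eef_pos: [0.4648, -0.0069, 0.0648]
tool_rot: [0.182, 0.983, 0.0, 0.0]
ft_force: [-2.6, 0.3, 5.4]
grip_width: 0.0265
grasp_force: 59.8
```

The foot meets the plate (5 N at the expected height), so yellow is sound. Lift it and take it to the white tray.

Emit:
{"method": "apply_moves", "body": {"commands": [[0,0,-0.3,0],[0,0,-0.5,0],[0,0,-0.8,0],[0,0,-0.9,0],[0,0,-0.9,0]]}}

```text
clock: 43.4
eef_pos: [0.4645, -0.0069, 0.1329]
tool_rot: [0.182, 0.983, -0.0, -0.0]
ft_force: [1.1, 0.7, -0.9]
grip_width: 0.0268
grasp_force: 59.1
```

Emit:
{"method": "apply_moves", "body": {"commands": [[0,0,-0.9,0],[0,0,-0.9,0],[0,0,-0.6,0],[0,0,0,0],[0,0,0,0]]}}

```text
clock: 43.82
eef_pos: [0.4652, -0.0069, 0.1807]
tool_rot: [0.182, 0.983, 0.0, 0.001]
ft_force: [1.2, 0.0, -0.9]
grip_width: 0.0266
grasp_force: 59.1
```

```bash
python3 -c "
from h import *
plan(.516,.3405,.0489,69)"
```

```text
clk 43.8167 pos [ 0.4652 -0.0069  0.1807] yang 69.1 grip 0.0266 | shift [ 3.85 17.13  6.6 ] turn units 0.001 q6 0.35
```

Emit:
{"method": "apply_moves", "body": {"commands": [[0.19,0.86,0,0],[0.19,0.86,0,0],[0.19,0.86,0,0],[0.19,0.86,0,0],[0.19,0.86,0,0]]}}

```text
clock: 44.23
eef_pos: [0.4768, 0.0807, 0.1785]
tool_rot: [0.182, 0.983, -0.0, -0.001]
ft_force: [0.0, -0.7, 0.1]
grip_width: 0.0268
grasp_force: 59.2
```

Emit:
{"method": "apply_moves", "body": {"commands": [[0.19,0.86,0,0],[0.19,0.86,0,0],[0.19,0.86,0,0],[0.19,0.86,0,0],[0.19,0.86,0,0]]}}

```text
clock: 44.65
eef_pos: [0.4898, 0.1678, 0.1784]
tool_rot: [0.182, 0.983, -0.001, -0.001]
ft_force: [-0.5, -0.1, -0.1]
grip_width: 0.027
grasp_force: 59.2
```

Emit:
{"method": "apply_moves", "body": {"commands": [[0.19,0.86,0,0],[0.19,0.86,0,0],[0.19,0.86,0,0],[0.19,0.86,0,0],[0.19,0.86,0,0]]}}

```text
clock: 45.07
eef_pos: [0.5029, 0.2548, 0.1782]
tool_rot: [0.182, 0.983, -0.001, -0.001]
ft_force: [-0.4, 0.5, -1.4]
grip_width: 0.0268
grasp_force: 59.2
```

Emit:
{"method": "apply_moves", "body": {"commands": [[0.19,0.86,0,0],[0.19,0.86,0,0],[0.19,0.86,0,0],[0.19,0.86,0,0],[0.19,0.82,0,0]]}}

```text
clock: 45.48
eef_pos: [0.5157, 0.3412, 0.178]
tool_rot: [0.182, 0.983, -0.001, -0.001]
ft_force: [0.2, 0.2, -0.9]
grip_width: 0.0268
grasp_force: 59.2
```

Emit:
{"method": "apply_moves", "body": {"commands": [[0,0,0.5,0],[0,0,0.9,0],[0,0,0.9,0],[0,0,0.9,0],[0,0,0.9,0]]}}

```text
clock: 45.9
eef_pos: [0.5153, 0.3394, 0.0952]
tool_rot: [0.182, 0.983, -0.001, -0.001]
ft_force: [0.1, -0.0, -0.8]
grip_width: 0.0265
grasp_force: 59.3
```

Emit:
{"method": "apply_moves", "body": {"commands": [[0,0,0.9,0],[0,0,0.6,0],[0,0,0.4,0],[0,0,0.2,0],[0,0,0,0]]}}

```text
clock: 46.32
eef_pos: [0.5155, 0.3397, 0.0543]
tool_rot: [0.182, 0.983, -0.001, -0.001]
ft_force: [-0.7, -0.4, -0.3]
grip_width: 0.0266
grasp_force: 59.3
```

Emit:
{"method": "apply_moves", "body": {"commands": [[0,0,0,0],[0,0,0,0],[0,0,0,0],[0,0,0,0],[0,0,0,0]]}}

```text
clock: 46.73
eef_pos: [0.5168, 0.341, 0.0568]
tool_rot: [0.182, 0.983, 0.0, 0.0]
ft_force: [-0.3, 0.1, -0.6]
grip_width: 0.0269
grasp_force: 59.3
```

Down about 7.5 mm, release and lift.

Emit:
{"method": "apply_moves", "body": {"commands": [[0,0,0.12,0],[0,0,0.12,0],[0,0,0.08,0],[0,0,0.05,0],[0,0,0,0]]}}

```text
clock: 47.15
eef_pos: [0.5162, 0.3406, 0.0489]
tool_rot: [0.182, 0.983, -0.0, -0.0]
ft_force: [-1.7, -1.1, 2.0]
grip_width: 0.0267
grasp_force: 59.7
```

Emit:
{"method": "apply_moves", "body": {"commands": [[0,0,0,0],[0,0,0,0],[0,0,0,0],[0,0,0,0],[0,0,0,0]], "claw": 0}}

```text
clock: 47.57
eef_pos: [0.5165, 0.3408, 0.0486]
tool_rot: [0.182, 0.983, 0.0, -0.0]
ft_force: [0.6, -0.7, 0.6]
grip_width: 0.0844
grasp_force: 0.0
```

Emit:
{"method": "apply_moves", "body": {"commands": [[0,0,-0.3,0],[0,0,-0.6,0],[0,0,-0.9,0],[0,0,-1,0],[0,0,-1,0]]}}

```text
clock: 47.98
eef_pos: [0.5162, 0.3406, 0.1256]
tool_rot: [0.182, 0.983, -0.0, -0.0]
ft_force: [0.6, 0.5, 0.4]
grip_width: 0.0856
grasp_force: 0.0
```

Emit:
{"method": "apply_moves", "body": {"commands": [[0,0,-1,0],[0,0,-1,0],[0,0,-1,0],[0,0,-1,0],[0,0,0,0]]}}

```text
clock: 48.4
eef_pos: [0.5185, 0.3421, 0.2103]
tool_rot: [0.182, 0.983, 0.003, 0.003]
ft_force: [-0.1, 0.9, 1.2]
grip_width: 0.0854
grasp_force: 0.0
```

Run:
```python
from h import *
plan(.6437,-.1851,.21,69)
```

```text
clk 48.4 pos [0.5185 0.3421 0.2103] yang 69.1 grip 0.0854 | shift [-15.27 -22.38  -0.07] turn units 0.001 q6 0.95
```

Emit:
{"method": "apply_moves", "body": {"commands": [[-0.61,-0.895,0,0],[-0.61,-0.895,0,0],[-0.61,-0.895,0,0],[-0.61,-0.895,0,0],[-0.61,-0.895,0,0]]}}

```text
clock: 48.82
eef_pos: [0.5412, 0.2344, 0.2042]
tool_rot: [0.182, 0.983, -0.0, -0.0]
ft_force: [-0.2, -0.1, -0.2]
grip_width: 0.0858
grasp_force: 0.0
```

Emit:
{"method": "apply_moves", "body": {"commands": [[-0.61,-0.895,0,0],[-0.61,-0.895,0,0],[-0.61,-0.895,0,0],[-0.61,-0.895,0,0],[-0.61,-0.895,0,0]]}}

```text
clock: 49.23
eef_pos: [0.5662, 0.1289, 0.2042]
tool_rot: [0.182, 0.983, -0.0, -0.0]
ft_force: [0.3, -0.1, -0.3]
grip_width: 0.0851
grasp_force: 0.0
```

Emit:
{"method": "apply_moves", "body": {"commands": [[-0.61,-0.895,0,0],[-0.61,-0.895,0,0],[-0.61,-0.895,0,0],[-0.61,-0.895,0,0],[-0.61,-0.895,0,0]]}}

```text
clock: 49.65
eef_pos: [0.5912, 0.0235, 0.2042]
tool_rot: [0.182, 0.983, -0.0, -0.0]
ft_force: [-0.6, 0.1, 0.4]
grip_width: 0.0853
grasp_force: 0.0
```

Emit:
{"method": "apply_moves", "body": {"commands": [[-0.61,-0.895,0,0],[-0.61,-0.895,0,0],[-0.61,-0.895,0,0],[-0.61,-0.895,0,0],[-0.61,-0.895,0,0]]}}

```text
clock: 50.07
eef_pos: [0.6161, -0.0819, 0.2041]
tool_rot: [0.182, 0.983, -0.0, -0.0]
ft_force: [-0.2, 0.6, -0.2]
grip_width: 0.0851
grasp_force: 0.0
```

Emit:
{"method": "apply_moves", "body": {"commands": [[-0.61,-0.895,0,0],[-0.61,-0.895,0,0],[-0.61,-0.895,0,0],[-0.61,-0.895,0,0],[-0.61,-0.895,0,0]]}}

```text
clock: 50.48
eef_pos: [0.6411, -0.1872, 0.204]
tool_rot: [0.182, 0.983, 0.0, -0.0]
ft_force: [0.2, -0.7, -0.7]
grip_width: 0.0854
grasp_force: 0.0
```

Emit:
{"method": "apply_moves", "body": {"commands": [[0,0,0.3,0],[0,0,0.5,0],[0,0,0.2,0],[0,0,0,0],[0,0,0,0]]}}

```text
clock: 50.9
eef_pos: [0.6407, -0.1849, 0.1838]
tool_rot: [0.181, 0.983, 0.0, -0.001]
ft_force: [-0.4, -0.4, -0.8]
grip_width: 0.0855
grasp_force: 0.0
```

Emit:
{"method": "apply_moves", "body": {"commands": [[0,0,0,0],[0,0,0,0],[0,0,0,0],[0,0,0,0],[0,0,0,0]]}}

```text
clock: 51.32
eef_pos: [0.6414, -0.1861, 0.1851]
tool_rot: [0.182, 0.983, -0.0, 0.0]
ft_force: [-0.5, -0.2, 0.5]
grip_width: 0.0853
grasp_force: 0.0
```

Run:
```python
from m import *
plan(.6437,-.1851,.085,69)
c=bot.camera("wrist"); print("expected knob px",proj(c,[.6437,-.1851,.088]),"flange",proj(c,[.6437,-.1851,.009]))
v=c["image"].max(2); i=v[60:330,130:390]; m=(i<55).astype(np.uint8); n,l,s,ce=cv2.connectedComponentsWithStats(m)
print([(s[k].tolist(),(ce[k]+[130,60]).round(1)) for k in range(1,n) if s[k][4]>100])
```

```text
clk 51.3167 pos [ 0.6414 -0.1861  0.1851] yang 69.1 grip 0.0853 | shift [-0.09  0.09  5.  ] turn units 0.001 q6 0.08
expected knob px [257.69586306 206.61566023] flange [256.99317006 181.755939  ]
[([104, 100, 48, 61, 2200], array([257.9, 188.4])), ([0, 185, 31, 85, 1794], array([143.8, 287.6])), ([219, 185, 41, 85, 2228], array([369.5, 291. ]))]
```

Emit:
{"method": "apply_moves", "body": {"commands": [[-0.05,0.05,0.6,0],[-0.05,0.04,0.8,0],[0,0,0.8,0],[0,0,0.8,0],[0,0,0.8,0]]}}

```text
clock: 51.78
eef_pos: [0.6439, -0.1853, 0.1082]
tool_rot: [0.182, 0.983, -0.0, 0.0]
ft_force: [-0.1, -0.6, -0.2]
grip_width: 0.0855
grasp_force: 0.0
```

Emit:
{"method": "apply_moves", "body": {"commands": [[0,0,0.6,0],[0,0,0.3,0],[0,0,0.15,0],[0,0,0,0],[0,0,0,0]]}}

```text
clock: 52.2
eef_pos: [0.6443, -0.1854, 0.0884]
tool_rot: [0.182, 0.983, -0.0, 0.001]
ft_force: [-0.2, -0.3, -1.3]
grip_width: 0.0851
grasp_force: 0.0
```

Emit:
{"method": "apply_moves", "body": {"commands": [[0,0,0,0],[0,0,0,0],[0,0,0,0],[0,0,0,0],[0,0,0,0]]}}

```text
clock: 52.62
eef_pos: [0.6439, -0.1853, 0.088]
tool_rot: [0.182, 0.983, -0.0, 0.0]
ft_force: [-0.8, -0.4, 0.2]
grip_width: 0.0852
grasp_force: 0.0
```

Emit:
{"method": "apply_moves", "body": {"commands": [[0,0,0.1,0],[0,0,0.03,0],[0,0,0,0],[0,0,0,0],[0,0,0,0]]}}

```text
clock: 53.03
eef_pos: [0.6438, -0.1853, 0.085]
tool_rot: [0.182, 0.983, -0.0, -0.0]
ft_force: [0.8, 0.2, 0.6]
grip_width: 0.0854
grasp_force: 0.0
```

Emit:
{"method": "apply_moves", "body": {"commands": [[0,0,0,0],[0,0,0,0],[0,0,0,0],[0,0,0,0],[0,0,0,0]], "claw": 1}}

```text
clock: 53.45
eef_pos: [0.6438, -0.1852, 0.0851]
tool_rot: [0.182, 0.983, -0.0, 0.0]
ft_force: [-0.3, -0.5, 0.4]
grip_width: 0.0253
grasp_force: 0.0
```

Emit:
{"method": "apply_moves", "body": {"commands": [[0,0,0,0],[0,0,0,0],[0,0,0,0],[0,0,0,0],[0,0,0,0]]}}

```text
clock: 53.87
eef_pos: [0.6439, -0.1852, 0.0852]
tool_rot: [0.182, 0.983, 0.0, 0.0]
ft_force: [0.3, 1.1, 0.2]
grip_width: 0.0199
grasp_force: 58.7
```

Emit:
{"method": "apply_moves", "body": {"commands": [[0,0,-0.5,0],[0,0,-0.8,0],[0,0,-1,0],[0,0,-1,0],[0,0,-1,0]]}}

```text
clock: 54.28
eef_pos: [0.6435, -0.1853, 0.1724]
tool_rot: [0.182, 0.983, -0.0, -0.0]
ft_force: [0.5, -0.1, -0.9]
grip_width: 0.0203
grasp_force: 58.6
```

Emit:
{"method": "apply_moves", "body": {"commands": [[0,0,-1,0],[0,0,-0.8,0],[0,0,-0.4,0],[0,0,0,0],[0,0,0,0]]}}

```text
clock: 54.7
eef_pos: [0.6438, -0.1853, 0.2152]
tool_rot: [0.182, 0.983, -0.0, 0.0]
ft_force: [0.4, 0.5, -0.6]
grip_width: 0.02
grasp_force: 58.6
```

```bash
python3 -c "
from h import *
plan(.465,-.0072,.2,69)"
```

```text
clk 54.7 pos [ 0.6438 -0.1853  0.2152] yang 69.0 grip 0.02 | shift [11.53  5.12  0.76] turn units 0.001 q6 0.09
```

Emit:
{"method": "apply_moves", "body": {"commands": [[0.77,0.34,0,0],[0.77,0.34,0,0],[0.77,0.34,0,0],[0.77,0.34,0,0],[0.77,0.34,0,0]]}}

```text
clock: 55.12
eef_pos: [0.5823, -0.1253, 0.2129]
tool_rot: [0.182, 0.983, 0.0, -0.002]
ft_force: [1.0, -0.7, -0.7]
grip_width: 0.0202
grasp_force: 58.6
```

Emit:
{"method": "apply_moves", "body": {"commands": [[0.77,0.34,0,0],[0.77,0.34,0,0],[0.77,0.34,0,0],[0.77,0.34,0,0],[0.77,0.34,0,0]]}}

```text
clock: 55.53
eef_pos: [0.5225, -0.066, 0.2132]
tool_rot: [0.182, 0.983, -0.0, -0.002]
ft_force: [-0.0, 0.2, -0.4]
grip_width: 0.0202
grasp_force: 58.6
```

Emit:
{"method": "apply_moves", "body": {"commands": [[0.77,0.34,0,0],[0.77,0.34,0,0],[0.77,0.34,0,0],[0.77,0.34,0,0],[0.75,0.34,0,0]]}}

```text
clock: 55.95
eef_pos: [0.463, -0.007, 0.2134]
tool_rot: [0.182, 0.983, -0.0, -0.002]
ft_force: [-0.1, 0.1, 0.3]
grip_width: 0.02
grasp_force: 58.6
```

Emit:
{"method": "apply_moves", "body": {"commands": [[0,0,0.4,0],[0,0,0.8,0],[0,0,0.8,0],[0,0,0.4,0],[0,0,0,0]]}}

```text
clock: 56.37
eef_pos: [0.4629, -0.0078, 0.1641]
tool_rot: [0.182, 0.983, -0.001, -0.003]
ft_force: [-0.1, -0.2, -1.0]
grip_width: 0.0203
grasp_force: 58.7
```

Emit:
{"method": "apply_moves", "body": {"commands": [[0,0,0,0],[0,0,0,0],[0,0,0,0],[0,0,0,0],[0,0,0,0]]}}

```text
clock: 56.78
eef_pos: [0.4654, -0.0076, 0.1677]
tool_rot: [0.182, 0.983, 0.0, 0.001]
ft_force: [-0.7, -0.1, -0.6]
grip_width: 0.02
grasp_force: 58.7
```

```bash
python3 -c "
from h import *
plan(.465,-.0073,.1012,69)"
```

```text
clk 56.7833 pos [ 0.4654 -0.0076  0.1677] yang 69.0 grip 0.02 | shift [0.03 0.01 3.33] turn units 0.001 q6 0.35
```

Emit:
{"method": "apply_moves", "body": {"commands": [[0,0,0.3,0],[0,0,0.3,0],[0,0,0.3,0],[0,0,0.3,0],[0,0,0,0]]}}

```text
clock: 57.2
eef_pos: [0.4637, -0.0075, 0.1413]
tool_rot: [0.182, 0.983, -0.0, -0.002]
ft_force: [-0.3, 0.8, -0.4]
grip_width: 0.0201
grasp_force: 58.7
```

Emit:
{"method": "apply_moves", "body": {"commands": [[0,0,0.3,0],[0,0,0.3,0],[0,0,0.3,0],[0,0,0.3,0],[0,0,0,0]]}}

```text
clock: 57.62
eef_pos: [0.4639, -0.0075, 0.1176]
tool_rot: [0.182, 0.983, -0.0, -0.001]
ft_force: [-0.4, 0.5, -0.7]
grip_width: 0.0199
grasp_force: 58.7
```

Emit:
{"method": "apply_moves", "body": {"commands": [[0,0,0.25,0],[0,0,0.25,0],[0,0,0.15,0],[0,0,0.1,0],[0,0,0,0]]}}

```text
clock: 58.03
eef_pos: [0.4645, -0.0075, 0.1036]
tool_rot: [0.182, 0.983, -0.0, -0.0]
ft_force: [-0.5, 0.1, 0.1]
grip_width: 0.0204
grasp_force: 58.7
```

Emit:
{"method": "apply_moves", "body": {"commands": [[0,0,0.05,0],[0,0,0.05,0],[0,0,0,0],[0,0,0,0],[0,0,0,0]]}}

```text
clock: 58.45
eef_pos: [0.465, -0.0076, 0.1022]
tool_rot: [0.182, 0.983, 0.0, 0.0]
ft_force: [-0.5, 0.6, -0.1]
grip_width: 0.0199
grasp_force: 58.7
```

About 1 mm above the plate. Touch down, release, lift clear.

Emit:
{"method": "apply_moves", "body": {"commands": [[0,0,0.04,0],[0,0,0.04,0],[0,0,0,0],[0,0,0,0],[0,0,0,0]]}}

```text
clock: 58.87
eef_pos: [0.4652, -0.0075, 0.1011]
tool_rot: [0.182, 0.983, 0.0, 0.0]
ft_force: [-0.1, -0.3, 5.8]
grip_width: 0.0199
grasp_force: 59.3
```

Emit:
{"method": "apply_moves", "body": {"commands": [[0,0,0,0],[0,0,0,0],[0,0,0,0],[0,0,0,0],[0,0,0,0]], "claw": 0}}

```text
clock: 59.28
eef_pos: [0.4648, -0.0076, 0.1003]
tool_rot: [0.182, 0.983, -0.0, -0.0]
ft_force: [0.6, 0.3, -1.1]
grip_width: 0.0789
grasp_force: 0.0
```

Emit:
{"method": "apply_moves", "body": {"commands": [[0,0,-0.3,0],[0,0,-0.6,0],[0,0,-0.9,0],[0,0,-0.9,0],[0,0,-0.9,0]]}}

```text
clock: 59.7
eef_pos: [0.4647, -0.0076, 0.1735]
tool_rot: [0.182, 0.983, -0.0, -0.0]
ft_force: [-0.8, 0.3, -0.2]
grip_width: 0.0855
grasp_force: 0.0
```

Emit:
{"method": "apply_moves", "body": {"commands": [[0,0,-0.9,0],[0,0,-0.9,0],[0,0,-0.9,0],[0,0,-0.9,0],[0,0,0,0]]}}

```text
clock: 60.12
eef_pos: [0.4669, -0.0076, 0.2486]
tool_rot: [0.182, 0.983, 0.001, 0.004]
ft_force: [1.6, -0.2, 0.2]
grip_width: 0.0851
grasp_force: 0.0
```

Run:
```python
from h import *
s=bot.camera("side")["image"]; w=bot.camera("wrist")["image"]
a=cv2.resize(s,(448,336)); b=cv2.convertScaleAbs(cv2.resize(w,(348,261)),alpha=1.6); o=np.zeros((600,800,3),np.uint8); o[:261,452:]=b
o[:600,:450]=cv2.resize(s[110:370,120:315],(450,600)); cv2.imwrite("pics/end.png",o)
```

```text
(no output)
```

View pics/end.png

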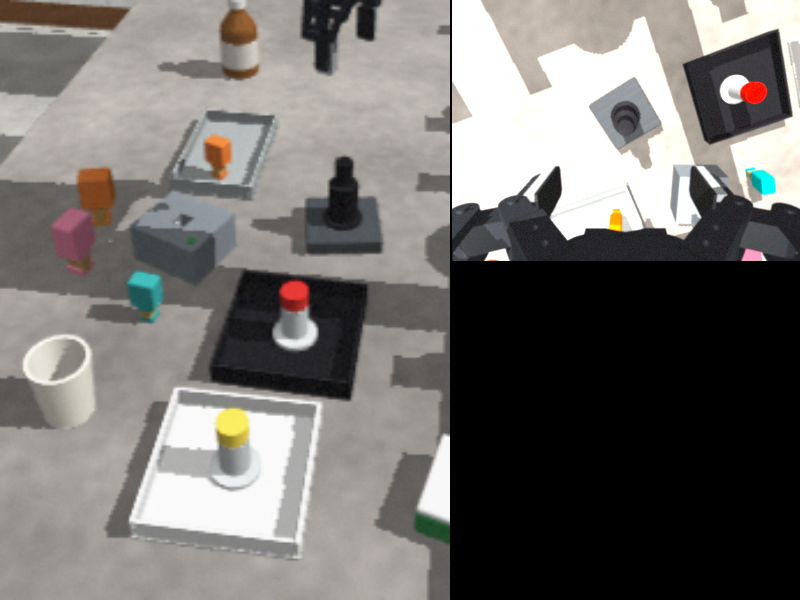

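The final picture shows red in the black tray (295,310), yellow in the white tray (233,445), the plug in the dish (218,155) and the cap on the plate (343,190). The gripper is clear of everything.

```bash
python3 -c "
from workcell import bot
print(bot.job_done())"
```

```text
the job is handed in; nothing more can be done
None
```

I handed the job in at about 60 s: the plug is in the dish, red (spoilt, stopped about 25 mm up) is in the black tray, yellow (sound, down on the plate) is in the white tray, and the dust cap is back on the pin and down on the plate.

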